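Put the last sanding block into the one empty well of a flap-covered tray

TASK

One of the four wells under the flaps of the tilted tray is empty. Leaving the loose cork sanding block where it lies, first reach through the flaps with closed fingers, well after well, until you have felt the floor of the empty one; then put the block into that well and press it down flat onto the floor, so that the flaps close over it. Leave the tin, the oval box and the roll of tape where they are.

Things in the scene. Friction and masses are not known exactly. Their poses are not given: they have to be found in the camera images.
- tray: Fixed plywood tray, 91 x 228 mm, tilted 30 degrees to the robot, four wells in a row under sprung metal flaps. Origin: middle of the flat rim plane, 90 mm above the bench; z: out of the wells along their axis; y: along the row (robot's left); x: up the slope. Wells 1-4 at y = 82.5, 27.5, -27.5, -82.5 mm, each 73 (x) x 47 (y) mm, 60 mm deep, 8 mm walls between; nothing rises above the rim.
- seat1 (a point): Middle of a block lying on the floor of well 1 (leftmost, +y): on the well's axis, 45 mm below the rim. Three wells hold a block like the loose one, flat on the floor, top 30 mm below the rim, hidden by the flaps; one well, each time another, is empty to its floor at 60 mm. Which one cannot be seen, only felt through the flaps.
- block: The loose cork sanding block lying flat on the bench in front of the tray, 42 (x) x 68 (y) x 30 (z) mm, about 50 g; origin at the centre of its underside. It fits a well with 2.5 mm to spare on each side, its 68 mm length along the tray's x axis.
- block_mid (a point): The middle of the loose block, 15 mm above its underside.
- tin: Bystander: small round open tin, 55 mm across, 21 mm high; origin at the centre of its underside.
- cherry_box: Bystander: small oval bent-wood box with lid, 64 x 86 x 42 mm; origin at the centre of its underside.
- tape: Bystander: roll of tape lying flat, 98 x 96 x 25 mm; origin at the centre of its underside.
- flap1l (a joint): Flap of well 1 hinged at its +y long side, 24.5 mm wide: 0 = closed, flush with the rim; up to 1.57 = pushed down against the well's wall. A light spring (about 0.5 N at most) closes it again; pushed fully open it reaches 26 mm below the rim, so it can close over a block on the floor.
- flap1r (a joint): Flap of well 1 hinged at its -y long side, 24.5 mm wide: 0 = closed, flush with the rim; up to 1.57 = pushed down against the well's wall. A light spring (about 0.5 N at most) closes it again; pushed fully open it reaches 26 mm below the rim, so it can close over a block on the floor.
- seat2 (a point): Where the middle of a block is when it lies on the floor of well 2 (counted from +y, the robot's left): on the well's axis, 45 mm below the rim. The blocks and the wells are hard: feel slowly. The tray stands in a cradle on a base board 14 mm high that reaches 53 mm in front of the tray origin and 131 mm to either side.
- flap2l (a joint): Flap of well 2 hinged at its +y long side, 24.5 mm wide: 0 = closed, flush with the rim; up to 1.57 = pushed down against the well's wall. A light spring (about 0.5 N at most) closes it again; pushed fully open it reaches 26 mm below the rim, so it can close over a block on the floor.
- flap2r (a joint): Flap of well 2 hinged at its -y long side, 24.5 mm wide: 0 = closed, flush with the rim; up to 1.57 = pushed down against the well's wall. A light spring (about 0.5 N at most) closes it again; pushed fully open it reaches 26 mm below the rim, so it can close over a block on the floor.
- seat3 (a point): Where the middle of a block is when it lies on the floor of well 3 (counted from +y, the robot's left): on the well's axis, 45 mm below the rim.
- flap3l (a joint): Flap of well 3 hinged at its +y long side, 24.5 mm wide: 0 = closed, flush with the rim; up to 1.57 = pushed down against the well's wall. A light spring (about 0.5 N at most) closes it again; pushed fully open it reaches 26 mm below the rim, so it can close over a block on the floor.
- flap3r (a joint): Flap of well 3 hinged at its -y long side, 24.5 mm wide: 0 = closed, flush with the rim; up to 1.57 = pushed down against the well's wall. A light spring (about 0.5 N at most) closes it again; pushed fully open it reaches 26 mm below the rim, so it can close over a block on the floor.
- seat4 (a point): Where the middle of a block is when it lies on the floor of well 4 (counted from +y, the robot's left): on the well's axis, 45 mm below the rim.
- flap4l (a joint): Flap of well 4 hinged at its +y long side, 24.5 mm wide: 0 = closed, flush with the rim; up to 1.57 = pushed down against the well's wall. A light spring (about 0.5 N at most) closes it again; pushed fully open it reaches 26 mm below the rim, so it can close over a block on the floor.
- flap4r (a joint): Flap of well 4 hinged at its -y long side, 24.5 mm wide: 0 = closed, flush with the rim; up to 1.57 = pushed down against the well's wall. A light spring (about 0.5 N at most) closes it again; pushed fully open it reaches 26 mm below the rim, so it can close over a block on the floor.

How it is judged (in metres and radians):
On the way:
1. the fingers have been inside the empty well, well below the depth at which a stored block would stop them (fingertips about 40 mm or more below the rim), while the loose block still lies where it was (z of the grasp point in the frame of tray below -0.02 m and x of the grasp point in the frame of tray between -0.04 and 0.04 m and y of the grasp point in the frame of tray between -0.112 and 0.112 m and distance of block from where it was at the start of the episode below 0.015 m), for 0.05 s.
At the end, for the whole second after the job is handed in: The loose block lies flat on the floor of a well: its middle within 7 mm of that well's seat point, its z axis within 0.12 rad of the tray's, at rest (under 0.02 m/s), and both flaps of that well are closed (below 0.2 rad) (((distance between block_mid and seat1 below 0.007 m and value of joint each of flap1l, flap1r below 0.2 rad) or (distance between block_mid and seat2 below 0.007 m and value of joint each of flap2l, flap2r below 0.2 rad) or (distance between block_mid and seat3 below 0.007 m and value of joint each of flap3l, flap3r below 0.2 rad) or (distance between block_mid and seat4 below 0.007 m and value of joint each of flap4l, flap4r below 0.2 rad)) and angle between the z axis of block and the z axis of tray, either way round below 0.12 rad and linear speed of block below 0.02 m/s); the robot touches nothing.
It fails at once if the tin is moved more than 30 mm (distance of tin from where it was at the start of the episode above 0.03 m).
It fails at once if the oval box is moved more than 30 mm (distance of cherry_box from where it was at the start of the episode above 0.03 m).
It fails at once if the roll of tape is moved more than 30 mm (distance of tape from where it was at the start of the episode above 0.03 m).
It also fails if it takes over 72 s, if anything falls off the work surface, if the arm or the gripper's body presses on something with over 40 N, if the wrist force passes 120 N, or if a joint passes its speed limit or range.

ROBOT

A 6-joint arm with a two-finger parallel gripper is mounted at the origin on a cart in front of the work surface, level with it; the furniture and walls round the work are solid. World frame = base frame: x ahead of the robot, y to its left, z up, the work surface at z = 0. Lengths are in m, angles in degrees, forces in N, time in s.
With the tool pointing down it reaches from about 0.275 to 0.825 m from the base axis. Payload 5.2 kg.
Tool frame: the origin (TCP) lies midway between the tips of the shut fingers; the grasp point (between the pads) lies 19 mm behind it; z points along the fingers, y is the direction in which the jaws open and shut (so a half turn about z gives the same grasp; the last joint's range is limited). The gripper opens to 93 mm and grips with 3 to 60 N. Pads are 15 mm wide; open, the fingers measure 128 mm over their backs; the gripper's body (75 mm by 188 mm) begins 65 mm behind the grasp point.
Start: joints at [57.823, 14.817, 87.949, -0, 77.235, -11.62], TCP at [0.193, 0.515, 0.185] pointing down, gripper open.
Joint ranges: [-179.93, 179.93], [-52.35, 119.4], [10.71, 147.94], [-69.91, 249.91], [12.55, 155.21], [-178.61, 178.61]. Speed limits (degrees/s): [147.25, 147.25, 180, 180, 180, 180].

INTERFACE

Orientations are given as a 3x3 rotation matrix whose columns are the frame's x, y, z axes.
In Python, from plant import bot, optics, job gives the robot as it stands. The module is installed in compiled form; this text tells all that it offers.
- The arm moves only by the tool arm_command, never from a script. Its argument "commands" is a list of rows, each an object of numbers: "x", "y", "z": the shift along the tool's x, y, z in mm; "rx", "ry", "rz": the turn, a rotation vector about the tool's x, y, z in degrees. A call has 1 to 8 rows; each row is the pose to reach, as a shift and turn from the pose commanded when the call began, along the tool's axes at that moment; what a row does not reach only later rows make up. A row lasts 1/10 s, in which the tool goes at most 50 mm and 8.59 degrees, less where a joint would pass 70% of its speed; a pose out of reach is approached as far as the arm can. A call with a gripper value outside its range is refused whole. "gripper" is the finger opening in mm, from 0 to 93, set as the call begins (left out, the last holds). The fingers move at their own pace and stop on an object; "newtons" is the grip in N (left out, the last holds). Time passes only in rows, so rows that repeat a pose let the fingers close. It gives the time, the measured TCP pose, the force and the opening at its end, in the units of the state.
- bot.get_state(): the state, without advancing time (a new reading comes with each control period).
- optics.snapshot(name): name is "scene" or "side" or "wrist"; returns (picture, depth): 384x512x3 uint8, blue, green, red; 384x512 float32, m along the optical axis (not along the pixel's ray), 0 where there is no reading.
- optics.camera_info(name): a dict with "intrinsics" (3x3 intrinsics, pixels), "k1" (the pictures are not rectified: a ray, as slopes to the right and down, at radius r is drawn at 1 + k1 r^2 times it, then the intrinsics apply), "world_to_cam" (4x4, takes a point from world to camera coordinates); the wrist camera has in their place "T_tool_cam" (4x4, takes a point from camera to tool coordinates, whose origin is the TCP and whose axes are the flange's). Camera axes: x right, y down, z forward; pixel columns grow to the right and rows downward; lengths in m; the calibration is good to about 2 mm. A picture is of the moment at which its call begins: read the wrist's pose just before it. camera_info takes no time and is no camera call.
- job.job_done(): hands the job in, once; it reports no verdict.
The state is a dict: "time_s": time; "q": joint angles; "dq": joint speeds; "tau": joint torques, N m; "ee_pos": TCP position; "tcp_rot": TCP orientation; "force": force on the tool from outside, world axes, zero at the start; "wrist_torque": the same for the moment, N m; "finger_gap": opening from 0.0 (shut) to 1.0 (fully open).
Only numpy, scipy, OpenCV 4.12 (cv2) and the standard library are available. Lean on these libraries where they do the work, as an engineer would, in place of code of your own. Each camera call takes 0.05 s, during which the arm holds its last target.

## Working session

There is one attempt and no reset: what is moved stays moved. The work goes in short steps, Python scripts to look and compute and a tool call to move; the robot and the scene stay as the last step left them, time stands still between calls to the robot, and variables do not carry over. Pictures are saved under pics/ and viewed, and the job is handed in when it is done.

Besides the shell and the picture viewer there is one more tool, called after "Call:" as name(argument=value, ...), one argument or row to a line, values as JSON. arm_command: Moves the arm, as the interface text tells. Its arguments: {"type":"object","properties":{"commands":{"type":"array","items":{"type":"object","properties":{"x":{"type":"number"},"y":{"type":"number"},"z":{"type":"number"},"rx":{"type":"number"},"ry":{"type":"number"},"rz":{"type":"number"}}}},"gripper":{"type":"number"},"newtons":{"type":"number"}},"required":["commands"]}

```bash
mkdir -p pics; python3 - <<'E'
from plant import bot, optics, job
import cv2,numpy as np
np.set_printoptions(precision=4,suppress=True)
print(bot.get_state())
for n in ["scene","side","wrist"]:
    p,d=optics.snapshot(n); cv2.imwrite(f"pics/{n}0.png",p); np.save(f"{n}0.npy",d); print(n,optics.camera_info(n))
E
```

```text
{'time_s': 0.0, 'q': array([ 57.8242,  14.8579,  88.0106,  -0.0005,  77.2334, -11.6187]), 'dq': array([-0.0253, -0.0409, -0.0061, -0.0512,  0.0799,  0.0172]), 'tau': array([  0.0004, -43.7304, -28.4002,   0.0716,   0.0413,  -0.0001]), 'ee_pos': array([0.1928, 0.5145, 0.1841]), 'tcp_rot': array([[-0.9363,  0.3511, -0.0009],
       [ 0.3511,  0.9363, -0.0015],
       [ 0.0003, -0.0017, -1.    ]]), 'force': array([-0.2674, -0.213 ,  0.0375]), 'wrist_torque': array([ 0.039 ,  0.023 , -0.0078]), 'finger_gap': 1.0027285051873387}
scene {'intrinsics': array([[483.5178,   0.    , 253.5183],
       [  0.    , 483.5178, 187.172 ],
       [  0.    ,   0.    ,   1.    ]]), 'k1': 0.06462614436719251, 'world_to_cam': array([[ 0.4716, -0.8818, -0.0001, -0.2096],
       [-0.5244, -0.2804, -0.804 ,  0.3673],
       [ 0.709 ,  0.3792, -0.5947,  0.8109],
       [ 0.    ,  0.    ,  0.    ,  1.    ]])}
side {'intrinsics': array([[369.5522,   0.    , 247.7029],
       [  0.    , 369.5522, 192.2778],
       [  0.    ,   0.    ,   1.    ]]), 'k1': -0.12043136818001203, 'world_to_cam': array([[ 0.9972, -0.0741,  0.013 , -0.5204],
       [-0.0334, -0.5908, -0.8061,  0.145 ],
       [ 0.0675,  0.8034, -0.5916,  0.8107],
       [ 0.    ,  0.    ,  0.    ,  1.    ]])}
wrist {'intrinsics': array([[270.6441,   0.    , 255.0247],
       [  0.    , 270.6441, 193.3316],
       [  0.    ,   0.    ,   1.    ]]), 'k1': -0.0014216778611859662, 'T_tool_cam': array([[ 0.0001, -0.9617, -0.2742,  0.0768],
       [ 1.    ,  0.0001, -0.    , -0.0004],
       [ 0.0001, -0.2742,  0.9617, -0.1999],
       [ 0.    ,  0.    ,  0.    ,  1.    ]])}
```

View pics/scene0.png

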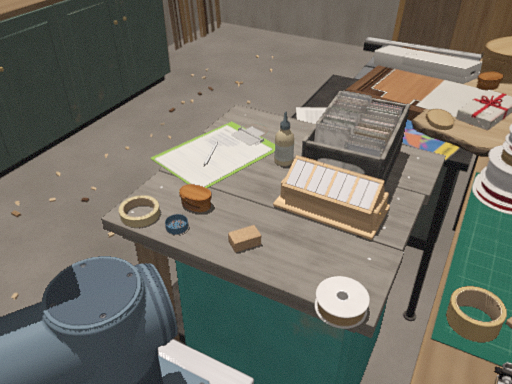

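View pics/side0.png

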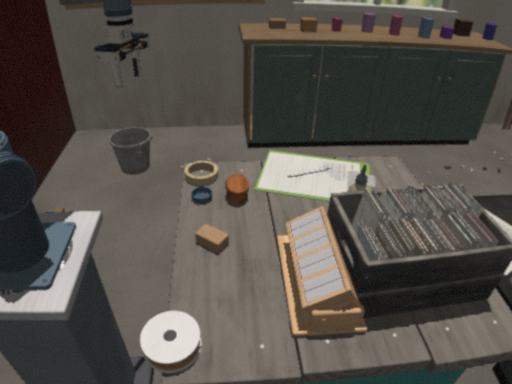

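View pics/wrist0.png

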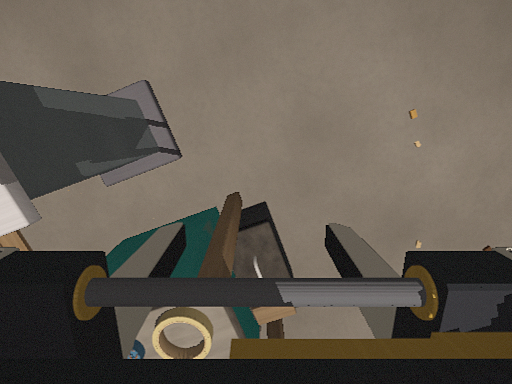

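The scene view shows the tray around (333,195), the block at (245,238), the tin at (177,224), the oval box at (196,199), a beige ring at (139,211) and a white roll at (343,300). I'll crop in closer.

```bash
cat > h.py <<'E'
import numpy as np,cv2
from plant import bot,optics,job
np.set_printoptions(precision=4,suppress=True)
def ray(info,uv):
    K=info["intrinsics"];k=info["k1"]
    uv=np.atleast_2d(np.array(uv,float)); 
    p=cv2.undistortPoints(uv.reshape(-1,1,2),K,np.array([k,0,0,0,0.]),).reshape(-1,2)
    return np.c_[p,np.ones(len(p))]
def T_wc(name,pose=None):
    info=optics.camera_info(name)
    if name!="wrist": return np.linalg.inv(info["world_to_cam"]),info
    T=np.eye(4);T[:3,:3]=pose[1];T[:3,3]=pose[0]
    return T@info["T_tool_cam"],info
def back(name,uv,depth,pose=None):
    T,info=T_wc(name,pose); r=ray(info,uv); uv=np.atleast_2d(uv)
    d=np.array([depth[int(round(v)),int(round(u))] for u,v in uv])
    return (T[:3,:3]@(r*d[:,None]).T).T+T[:3,3]
def tri(obs):
    # obs: list of (name,uv,pose)
    A=np.zeros((3,3));b=np.zeros(3);L=[]
    for n,uv,pose in obs:
        T,info=T_wc(n,pose); d=T[:3,:3]@ray(info,uv)[0]; d/=np.linalg.norm(d);o=T[:3,3]
        P=np.eye(3)-np.outer(d,d);A+=P;b+=P@o;L.append((P,o))
    x=np.linalg.solve(A,b); return x,[np.linalg.norm(P@(x-o)) for P,o in L]
def cloud(name,depth,pose=None):
    T,info=T_wc(name,pose); v,u=np.mgrid[0:384,0:512]
    r=ray(info,np.c_[u.ravel(),v.ravel()])*depth.ravel()[:,None]
    return ((T[:3,:3]@r.T).T+T[:3,3]).reshape(384,512,3)
def crop(img,x0,y0,w,h,s,fn): cv2.imwrite(fn,cv2.resize(img[y0:y0+h,x0:x0+w],None,fx=s,fy=s,interpolation=cv2.INTER_CUBIC))
E
python3 - <<'E'
from h import *
a=cv2.imread("pics/scene0.png");crop(a,220,150,180,130,4,"pics/c1.png")
a=cv2.imread("pics/side0.png");crop(a,180,190,200,150,4,"pics/c2.png")
for n in("scene","side"):
    d=np.load(n+"0.npy");c=cloud(n,d);np.save(n+"c.npy",c)
    m=(c[...,0]>.2)&(c[...,0]<.8)&(np.abs(c[...,1])<.45)
    h=c[m][:,2];print(n,np.median(h[np.abs(h)<.01]))
E
```

```text
scene -0.001156883964628097
side 1.7319105632518372e-05
```

View pics/c1.png

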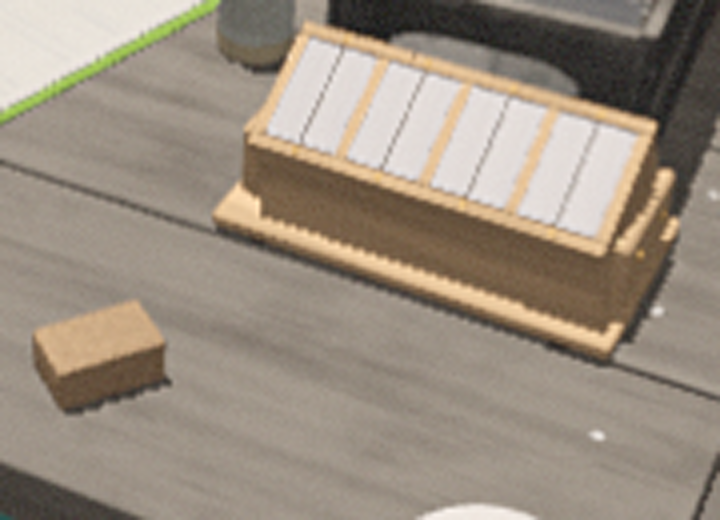

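View pics/c2.png

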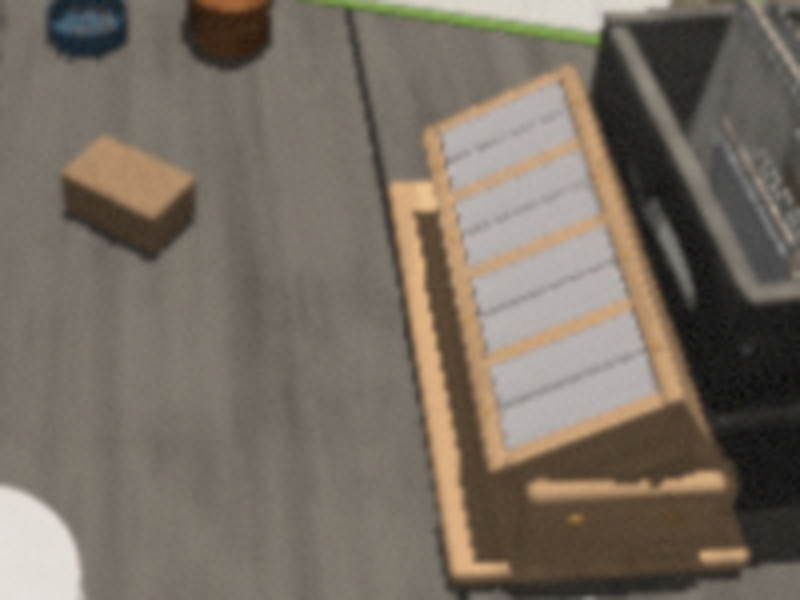

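```bash
cat > m.py <<'E'
from h import *
f=lambda p,o:[o[0]+(p[0]+.5)/4-.5,o[1]+(p[1]+.5)/4-.5]
S=(220,150);D=(180,190)
pts={"back+":((307,25),(570,67)),"front+":((248,133),(428,130)),"back-":((655,125),(682,400)),"front-":((605,252),(493,468)),
"bmaxx":((137,300),(195,182)),"bmaxy":((33,340),(105,135)),"bminy":((165,347),(153,222)),"bminx":((62,380),(62,178))}
R={}
for k,(a,b) in pts.items():
    x,e=tri([("scene",f(a,S),None),("side",f(b,D),None)]);R[k]=x;print(k,x,np.round(e,4))
# tray frame by rigid fit
mod=np.array([[.0455,.114,0],[-.0455,.114,0],[.0455,-.114,0],[-.0455,-.114,0]])
P=np.array([R[k] for k in("back+","front+","back-","front-")])
mc,pc=mod.mean(0),P.mean(0);U,_,Vt=np.linalg.svd((mod-mc).T@(P-pc));r=Vt.T@np.diag([1,1,np.linalg.det(Vt.T@U.T)])@U.T
print("tray",pc,"\n",r,"res",np.linalg.norm((r@(mod).T).T+pc-P,axis=1), "yaw",np.degrees(np.arctan2(r[1,0],r[0,0])),np.degrees(np.arctan2(-r[0,1],r[1,1])),"tilt",np.degrees(np.arccos(r[2,2])))
B=np.array([R[k] for k in("bmaxx","bmaxy","bminy","bminx")]);print("block",B.mean(0)); 
for i,j in((0,1),(0,2),(1,3),(2,3)): print(i,j,np.linalg.norm(B[i]-B[j]),np.degrees(np.arctan2(*(B[i]-B[j])[1::-1])))
for n in("scene","side"):
    c=np.load(n+"c.npy").reshape(-1,3); q=(c-pc)@r
    m=(np.abs(q[:,0])<.04)&(np.abs(q[:,1])<.105)&(np.abs(q[:,2])<.015); z=c[m]
    A=np.c_[z[:,:2],np.ones(len(z))];s=np.linalg.lstsq(A,z[:,2],rcond=None)[0];print(n,"plane tilt",np.degrees(np.arctan(np.hypot(*s[:2]))),"yaw",np.degrees(np.arctan2(s[1],s[0])),"z off",q[m][:,2].mean(),len(z))
    m=(np.linalg.norm(c[:,:2]-B.mean(0)[:2],axis=1)<.06)&(c[:,2]>.02)&(c[:,2]<.05);z=c[m];t=z[z[:,2]>np.percentile(z[:,2],60)];print(n,"blk top z",np.median(t[:,2]),t.mean(0))
    m=m&(c[:,2]>np.median(t[:,2])-.004); print(cv2.minAreaRect((c[m][:,:2]*1000).astype(np.float32)))
E
python3 m.py
```

```text
back+ [0.6817 0.0036 0.1106] [0.0006 0.0006]
front+ [0.6085 0.0077 0.0688] [0.0015 0.0015]
back- [ 0.6776 -0.2215  0.1103] [0.0002 0.0002]
front- [ 0.6005 -0.2209  0.0702] [0.0004 0.0004]
bmaxx [0.4789 0.017  0.0276] [0.0009 0.0009]
bmaxy [0.4259 0.0585 0.025 ] [0.0027 0.0027]
bminy [ 0.4541 -0.0137  0.0253] [0.0006 0.0006]
bminx [0.4024 0.0248 0.0254] [0.0007 0.0007]
tray [ 0.6421 -0.1078  0.09  ] 
 [[ 0.8779  0.0273 -0.4781]
 [-0.023   0.9996  0.015 ]
 [ 0.4784 -0.0022  0.8782]] res [0.0039 0.0034 0.0025 0.0023] yaw -1.4985187940768516 -1.566089357503109 tilt 28.578580365780066
block [0.4403 0.0217 0.0258]
0 1 0.06738277567368679 -38.03016414454147
0 2 0.03957325095325386 51.152855904426566
1 3 0.04103722890816955 55.18791122363687
2 3 0.06448436602515716 -36.72774355621357
scene plane tilt 29.799314576876153 yaw -1.5502476193502042 z off -0.0019192768544386537 2521
scene blk top z 0.0290477064949487 [0.4379 0.0219 0.0292]
((438.94482421875, 21.350629806518555), (46.530731201171875, 67.5301742553711), 50.47876739501953)
side plane tilt 30.065333506778675 yaw -1.7151790663039401 z off -9.035434666550022e-05 3229
side blk top z 0.029968848056821762 [0.4394 0.0206 0.0301]
((439.8087158203125, 21.123291015625), (43.05989456176758, 68.94447326660156), 50.78789138793945)
```

```bash
python3 - <<'E'
from h import *
c=np.load("sidec.npy");c2=np.load("scenec.npy")
for nm,c in(("side",c),("scene",c2)):
    z=c.reshape(-1,3)
    for x0 in np.arange(.5,.95,.05):
        s=[]
        for y0 in np.arange(-.3,.35,.05):
            m=(abs(z[:,0]-x0)<.025)&(abs(z[:,1]-y0)<.025)&(z[:,2]>-.05)&(z[:,2]<.5)
            s.append("%4d"%(1000*z[m,2].max()) if m.any() else "  --")
        print(nm,round(x0,2)," ".join(s))
# markers of bystanders
for nm,uv in(("scene",(343,285)),("scene",(125,210)),("scene",(196,190)),("scene",(177,224))):
    print(uv,c2[uv[1],uv[0]])
E
```

```text
side 0.5    3    3    3    2    3    3   29    1    2   43   43   43    2
side 0.55    3    2    3    3    3    3    2    2    2   41   43   41    3
side 0.6    3   64   83   81   82   79   79    2    1    2    7    8    7
side 0.65    2   65  112  111  112  108  107   --    2    2    6   10   11
side 0.7    2   65  168  169  169  153  155   --    0    4    8   10   13
side 0.75    2   11  163  161  173  173  172   --   94    7    7    7   13
side 0.8    3    3  167  168  173  173  172  103  161   --    8    8   12
side 0.85    3    2  166  166  174  173  173   --   --   --    8   11   11
side 0.9    3    3  166  168  174  174  173   --   --   --   15   16   13
scene 0.5    2    2    2    3    3    4   29    1    2   43   43   43    2
scene 0.55    3    2    2    2    2    2    2    1    2   40   42   42    3
scene 0.6    2   65   83   82   81   82   81    1    2    1    6    7    6
scene 0.65    3   64  112  113  113  111  108    2    3    2    6    9   13
scene 0.7    2   65  169  168  166  151  154    1    2    3    7    8   12
scene 0.75    2    3  165  166  173  172  172   78   92    5    8    7   12
scene 0.8    2    3  166  168  172  173  171  102  159    7   10    8    9
scene 0.85    1    1  165  166  174  175  174    0    2    7   17   16    9
scene 0.9    2    1  166  168  173  174  174   -2    1    0   15   15   13
(343, 285) [ 0.3959 -0.2316  0.0328]
(125, 210) [0.3998 0.3425 0.0052]
(196, 190) [0.5169 0.2047 0.0393]
(177, 224) [ 0.4228  0.2011 -0.0014]
```

```bash
cat >> h.py <<'E'
from scipy.spatial.transform import Rotation as Ro
def Rtray(yaw=-1.6,tilt=30.):
    return (Ro.from_euler('z',yaw,degrees=True)*Ro.from_euler('y',-tilt,degrees=True)).as_matrix()
def Rdown(yaw): # tool x at yaw, z down
    a=np.radians(yaw);x=np.array([np.cos(a),np.sin(a),0]);z=np.array([0,0,-1.]);return np.c_[x,np.cross(z,x),z]
def rel(p,R):
    s=bot.get_state();R0=s["tcp_rot"];d=R0.T@(np.array(p)-s["ee_pos"])*1000
    rv=Ro.from_matrix(R0.T@R).as_rotvec(degrees=True)
    print("t",s["time_s"],"shift mm",np.round(d,1),"rot",np.round(rv,2),"dist",round(np.linalg.norm(d),1),"ang",round(np.linalg.norm(rv),1),"gap",round(s["finger_gap"],3),"F",s["force"])
def Rtool(Rt): return np.c_[-Rt[:,0],Rt[:,1],-Rt[:,2]]
E
python3 -c "
from h import *
rel([.44,.02,.22],Rdown(178.4))"
```

```text
t 0.15 shift mm [-405.1 -376.3  -35.3] rot [ -0.07  -0.03 -18.96] dist 554.0 ang 19.0 gap 0.999 F [ 0.2266 -0.2708 -0.4871]
```

Call:
arm_command(
  commands=[
    {"x": -36,"y": -34,"z": -10,"rz": -2},
    {"x": -72,"y": -67,"z": -20,"rz": -5},
    {"x": -108,"y": -100,"z": -35,"rz": -8},
    {"x": -144,"y": -134,"z": -35,"rz": -11},
    {"x": -180,"y": -167,"z": -35,"rz": -14},
    {"x": -216,"y": -200,"z": -35,"rz": -17},
    {"x": -252,"y": -234,"z": -35,"rz": -19},
    {"x": -288,"y": -267,"z": -35,"rz": -19},
  ],
  gripper=0,
)

```text
invalid input
```

```bash
python3 -c "
from h import *
rel([.44,.02,.22],Rdown(178.4))"
```

```text
t 0.15 shift mm [-405.1 -376.3  -35.3] rot [ -0.07  -0.03 -18.96] dist 554.0 ang 19.0 gap 0.999 F [ 0.2266 -0.2708 -0.4871]
```

Call:
arm_command(
  commands=[
    {"x": -36,"y": -34,"z": -10,"rx": 0,"ry": 0,"rz": -2},
    {"x": -72,"y": -67,"z": -20,"rx": 0,"ry": 0,"rz": -5},
    {"x": -108,"y": -100,"z": -35,"rx": 0,"ry": 0,"rz": -8},
    {"x": -144,"y": -134,"z": -35,"rx": 0,"ry": 0,"rz": -11},
    {"x": -180,"y": -167,"z": -35,"rx": 0,"ry": 0,"rz": -14},
    {"x": -216,"y": -200,"z": -35,"rx": 0,"ry": 0,"rz": -17},
    {"x": -252,"y": -234,"z": -35,"rx": 0,"ry": 0,"rz": -19},
    {"x": -288,"y": -267,"z": -35,"rx": 0,"ry": 0,"rz": -19},
  ],
  gripper=0,
)

```text
time_s: 0.95
ee_pos: [0.3693, 0.162, 0.22]
tcp_rot: [[-1.0, 0.026, 0.0], [0.026, 1.0, 0.0], [-0.0, 0.0, -1.0]]
force: [1.1, 0.9, -0.3]
finger_gap: 0.36
```

```bash
python3 -c "
from h import *
rel([.44,.02,.22],Rdown(178.4))"
```

```text
t 0.95 shift mm [ -74.4 -140.1    0. ] rot [0.01 0.02 0.11] dist 158.6 ang 0.1 gap 0.36 F [ 1.0518  0.9383 -0.3313]
```

Call:
arm_command(
  commands=[
    {"x": -20,"y": -40,"z": 0,"rx": 0,"ry": 0,"rz": 0},
    {"x": -40,"y": -80,"z": 0,"rx": 0,"ry": 0,"rz": 0},
    {"x": -60,"y": -120,"z": 0,"rx": 0,"ry": 0,"rz": 0},
    {"x": -74,"y": -140,"z": 0,"rx": 0,"ry": 0,"rz": 0},
    {"x": -74,"y": -140,"z": 0,"rx": 0,"ry": 0,"rz": 0},
    {"x": -74,"y": -140,"z": 0,"rx": 0,"ry": 0,"rz": 0},
  ],
)

```text
time_s: 1.55
ee_pos: [0.4387, 0.0219, 0.2195]
tcp_rot: [[-1.0, 0.029, -0.001], [0.029, 1.0, 0.001], [0.001, 0.001, -1.0]]
force: [-0.6, -0.0, 0.1]
finger_gap: 0.004
```

```bash
cat > w.py <<'E'
import sys
from h import *
n=sys.argv[1]
s=bot.get_state();p,d=optics.snapshot("wrist")
cv2.imwrite(f"pics/{n}.png",p);np.savez(n,p=s["ee_pos"],R=s["tcp_rot"],d=d)
print(s["time_s"],s["ee_pos"],s["finger_gap"])
E
python3 w.py wA; python3 -c "
from h import *
Rt=Rtray();o=np.array([.642,-.108,.09]);rel(o+.13*Rt[:,2],Rtool(Rt))"
```

```text
1.55 [0.4387 0.0219 0.2195] 0.0042773685762847935
t 1.6 shift mm [-142.1 -124.9   16.8] rot [  0.05 -30.07   0.02] dist 189.9 ang 30.1 gap 0.009 F [-0.5837  0.7987 -1.5686]
```

View pics/wA.png

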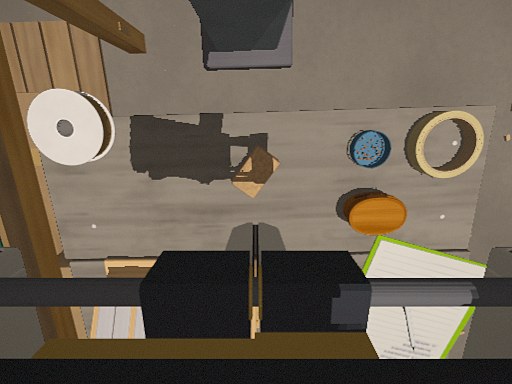

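```bash
python3 - <<'E'
from h import *
a=cv2.imread("pics/wA.png");crop(a,215,135,80,75,9,"pics/c3.png")
E
```

```text
(no output)
```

View pics/c3.png

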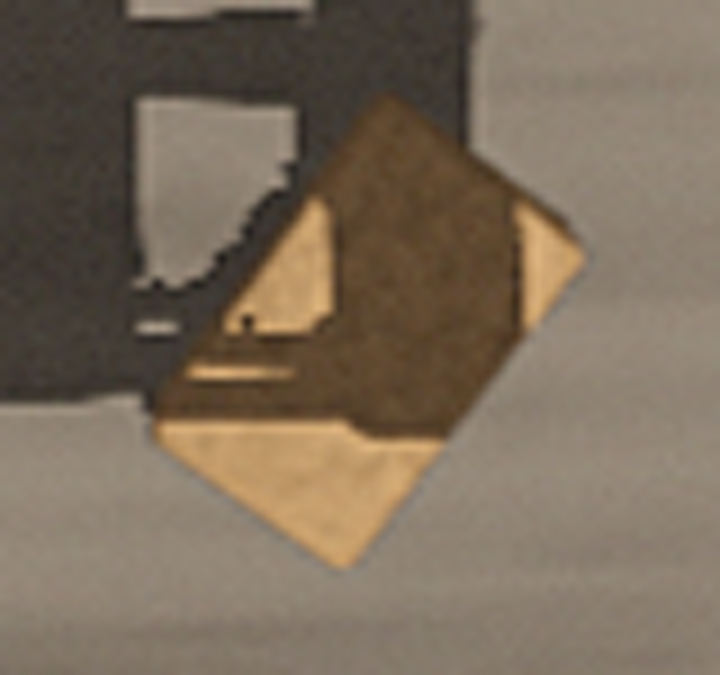

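Call:
arm_command(
  commands=[
    {"x": -28,"y": -25,"z": -17,"rx": 0,"ry": -6,"rz": 0},
    {"x": -56,"y": -50,"z": -17,"rx": 0,"ry": -13,"rz": 0},
    {"x": -85,"y": -75,"z": -10,"rx": 0,"ry": -20,"rz": 0},
    {"x": -114,"y": -100,"z": 3,"rx": 0,"ry": -26,"rz": 0},
    {"x": -142,"y": -125,"z": 17,"rx": 0,"ry": -30,"rz": 0},
    {"x": -142,"y": -125,"z": 17,"rx": 0,"ry": -30,"rz": 0},
    {"x": -142,"y": -125,"z": 17,"rx": 0,"ry": -30,"rz": 0},
  ],
)

```text
time_s: 2.3
ee_pos: [0.5768, -0.1054, 0.2023]
tcp_rot: [[-0.867, 0.027, 0.498], [0.024, 1.0, -0.012], [-0.498, 0.002, -0.867]]
force: [-0.5, -0.1, 0.1]
finger_gap: 0.003
```

```bash
python3 w.py wB
```

```text
2.3 [ 0.5768 -0.1054  0.2023] 0.003499033544317019
```

View pics/wB.png

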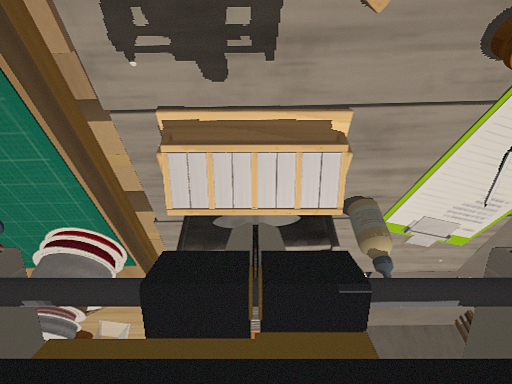

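The wrist view shows the whole rim, about (160–350, 148–215). The enlarged crop of the block has top corners at (392,92), (585,258), (342,572) and (155,428).

```bash
python3 - <<'E'
from h import *
a=cv2.imread("pics/wB.png");crop(a,150,100,110,125,6,"pics/c4.png");crop(a,250,100,110,125,6,"pics/c5.png")
E
```

```text
(no output)
```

View pics/c4.png

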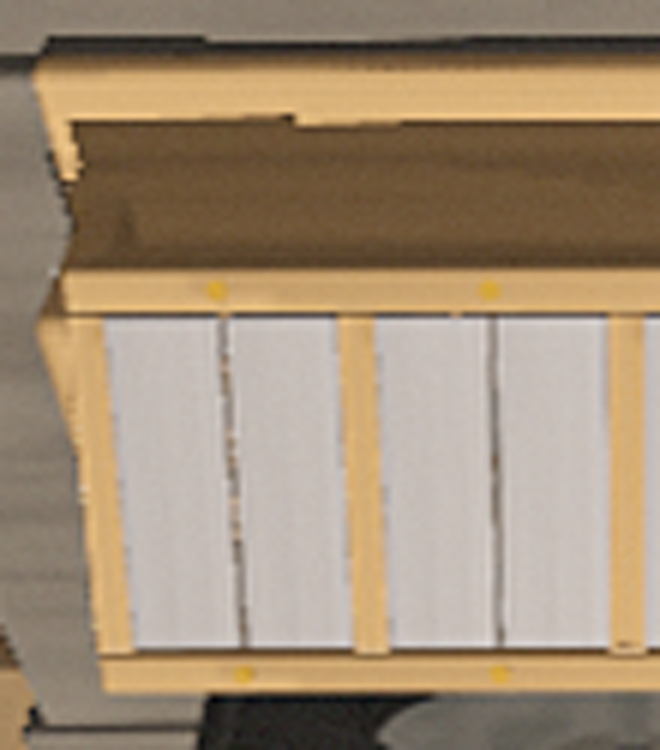

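View pics/c5.png

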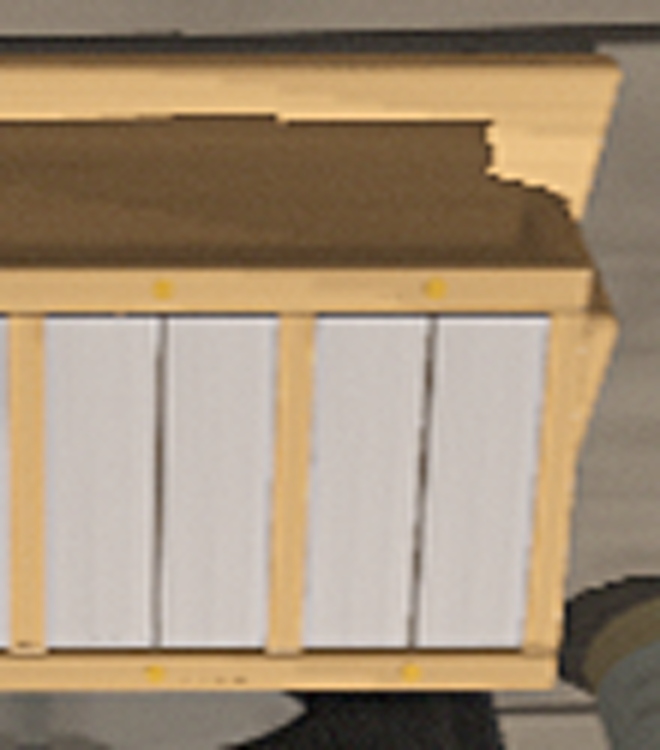

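```bash
cat > t.py <<'E'
from h import *
from scipy.optimize import least_squares
g=lambda p,o,s:[o[0]+(p[0]+.5)/s-.5,o[1]+(p[1]+.5)/s-.5]
W=np.load("wB.npz");pose=(W["p"],W["R"])
obs=[]
def add(n,uv,m,ps=None): obs.append((n,uv,np.array(m)/1000,ps))
for p,m in(((63,269),(-45.5,-114,0)),((102,692),(45.5,-114,0)),((223,316),(-36.5,-82.5,0)),((246,650),(36.5,-82.5,0)),((492,316),(-36.5,-27.5,0)),((500,650),(36.5,-27.5,0))): add("wrist",g(p,(150,100),6),m,pose)
for p,m in(((590,269),(-45.5,114,0)),((555,690),(45.5,114,0)),((162,316),(-36.5,27.5,0)),((157,650),(36.5,27.5,0)),((433,316),(-36.5,82.5,0)),((413,650),(36.5,82.5,0))): add("wrist",g(p,(250,100),6),m,pose)
for p,m in(((307,25),(45.5,114,0)),((248,133),(-45.5,114,0)),((655,125),(45.5,-114,0)),((605,252),(-45.5,-114,0))): add("scene",g(p,(220,150),4),m)
for p,m in(((570,67),(45.5,114,0)),((428,130),(-45.5,114,0)),((682,400),(45.5,-114,0)),((493,468),(-45.5,-114,0))): add("side",g(p,(180,190),4),m)
def proj(n,X,ps):
    T,info=T_wc(n,ps);Tc=np.linalg.inv(T);c=Tc[:3,:3]@X+Tc[:3,3];a=c[:2]/c[2];a=a*(1+info["k1"]*(a@a));K=info["intrinsics"];return K[:2,:2]@a+K[:2,2]
def run(sel,fix=True,x0=np.array([.642,-.108,.09,-1.6,30])):
    def f(v):
        R=Rtray(v[3],v[4] if len(v)>4 else 30)
        return np.concatenate([(proj(n,v[:3]+R@m,ps)-uv) for n,uv,m,ps in obs if n in sel])
    r=least_squares(f,x0 if not fix else x0[:4]);print(sel,r.x,"rms px",np.sqrt((r.fun**2).mean()));return r
for sel in(("wrist",),("scene",),("side",),("wrist","scene","side")): run(sel);run(sel,False)
d=W["d"];c=cloud("wrist",d,pose).reshape(-1,3);Rt=Rtray();q=(c-[.642,-.108,.09])@Rt
m=(abs(q[:,0])<.034)&(abs(q[:,1])<.105)&(abs(q[:,2])<.015);z=c[m];s=np.linalg.lstsq(np.c_[z[:,:2],np.ones(len(z))],z[:,2],rcond=None)[0]
print("depth plane tilt",np.degrees(np.arctan(np.hypot(*s[:2]))),np.degrees(np.arctan2(s[1],s[0])),q[m][:,2].mean())
# block
A=np.load("wA.npz");pa=(A["p"],A["R"])
f=lambda p,o:g(p,o,4)
B=[]
for a,b,w in(((137,300),(195,182),(342,572)),((33,340),(105,135),(585,258)),((165,347),(153,222),(155,428)),((62,380),(62,178),(392,92))):
    x,e=tri([("scene",f(a,(220,150)),None),("side",f(b,(180,190)),None),("wrist",g(w,(215,135),9),pa)]);B.append(x)
    T,info=T_wc("wrist",pa);r=T[:3,:3]@ray(info,g(w,(215,135),9))[0];zz=.030;y=T[:3,3]+r*(zz-T[2,3])/r[2]
    print(x,np.round(e,4),"wrist@30mm",y);B[-1]=np.r_[x,y]
B=np.array(B);print(B.mean(0))
for i,j in((0,1),(2,3),(2,0),(3,1)): print(np.linalg.norm((B[j]-B[i])[3:]),np.degrees(np.arctan2(*(B[j]-B[i])[4:2:-1])))
E
python3 t.py
```

```text
('wrist',) [ 0.6439 -0.1081  0.0888 -1.5053] rms px 0.3160689354679056
('wrist',) [ 0.6438 -0.1081  0.0889 -1.5053 29.3502] rms px 0.3053811917717059
('scene',) [ 0.6536 -0.1044  0.0816 -1.3984] rms px 0.9194395551467318
('scene',) [ 0.6476 -0.1062  0.0862 -1.1132 22.5338] rms px 0.41674051488897323
('side',) [ 0.6453 -0.0989  0.08   -1.4714] rms px 0.6342058875017718
('side',) [ 0.6454 -0.0986  0.0797 -1.4243 29.4035] rms px 0.6248469270375563
('wrist', 'scene', 'side') [ 0.643  -0.108   0.0896 -1.5889] rms px 0.6933210888068918
('wrist', 'scene', 'side') [ 0.6429 -0.108   0.0898 -1.5558 28.5496] rms px 0.6642340761540549
depth plane tilt 29.947177680808895 -1.4493472603358037 -0.0003412429520816303
[0.4797 0.0171 0.0276] [0.0008 0.0014 0.0012] wrist@30mm [0.4802 0.017  0.03  ]
[0.4272 0.0586 0.0248] [0.0031 0.0027 0.0021] wrist@30mm [0.4284 0.0578 0.03  ]
[ 0.4548 -0.0135  0.0251] [0.0009 0.0007 0.0009] wrist@30mm [ 0.4546 -0.013   0.03  ]
[0.4024 0.0263 0.0243] [0.0016 0.0005 0.0014] wrist@30mm [0.401  0.0273 0.03  ]
[0.441  0.0221 0.0255 0.441  0.0223 0.03  ]
0.06591448769978472 141.7357946889541
0.0670176362727146 142.9874527241283
0.03941670912867768 49.48622943999849
0.040935106880256394 48.04601282810081
```

```bash
cat > tr.py <<'E'
import sys
from h import *
O=np.array([.6435,-.108,.0895]);RT=Rtray(-1.5)
def tl(p): return O+RT@(np.array(p)/1000)
if __name__=="__main__":
    s=bot.get_state();print("tray coords",(s["ee_pos"]-O)@RT*1000,"F tray",s["force"]@RT)
    if len(sys.argv)>3: rel(tl([float(a) for a in sys.argv[1:4]]),Rtool(RT))
E
python3 tr.py 0 27.5 10
```

```text
tray coords [ -0.5497   0.9784 131.52  ] F tray [ 0.7074 -0.7028  0.3435]
t 2.35 shift mm [ -0.7  26.4 121.5] rot [ 0.06 -0.06  0.  ] dist 124.4 ang 0.1 gap 0.005 F [ 0.4223 -0.7141  0.6512]
```

Call:
arm_command(
  commands=[
    {"x": 0,"y": 26.5,"z": 40,"rx": 0,"ry": 0,"rz": 0},
    {"x": 0,"y": 26.5,"z": 80,"rx": 0,"ry": 0,"rz": 0},
    {"x": 0,"y": 26.5,"z": 110,"rx": 0,"ry": 0,"rz": 0},
    {"x": 0,"y": 26.5,"z": 125,"rx": 0,"ry": 0,"rz": 0},
    {"x": 0,"y": 26.5,"z": 137,"rx": 0,"ry": 0,"rz": 0},
    {"x": 0,"y": 26.5,"z": 147,"rx": 0,"ry": 0,"rz": 0},
    {"x": 0,"y": 26.5,"z": 154,"rx": 0,"ry": 0,"rz": 0},
    {"x": 0,"y": 26.5,"z": 157,"rx": 0,"ry": 0,"rz": 0},
  ],
)

```text
time_s: 3.15
ee_pos: [0.6573, -0.0823, 0.0671]
tcp_rot: [[-0.865, 0.027, 0.5], [0.023, 1.0, -0.013], [-0.5, -0.0, -0.866]]
force: [0.9, -0.3, -0.3]
finger_gap: 0.006
```

```bash
python3 tr.py 0 27.5 -30
```

```text
tray coords [  0.1833  26.0768 -25.9265] F tray [ 0.6343 -0.2716 -0.7323]
t 3.15 shift mm [0.2 1.4 4.1] rot [-0.02  0.03 -0.02] dist 4.3 ang 0.0 gap 0.006 F [ 0.9081 -0.2955 -0.317 ]
```

Now I'll feel slowly from -26 mm down.

Call:
arm_command(
  commands=[
    {"x": 0,"y": 1,"z": 2,"rx": 0,"ry": 0,"rz": 0},
    {"x": 0,"y": 1,"z": 4,"rx": 0,"ry": 0,"rz": 0},
    {"x": 0,"y": 1,"z": 6,"rx": 0,"ry": 0,"rz": 0},
    {"x": 0,"y": 1,"z": 7,"rx": 0,"ry": 0,"rz": 0},
  ],
)

```text
time_s: 3.55
ee_pos: [0.6605, -0.0818, 0.0611]
tcp_rot: [[-0.866, 0.027, 0.5], [0.024, 1.0, -0.014], [-0.5, -0.0, -0.866]]
force: [-0.8, -0.6, 0.3]
finger_gap: 0.006
```

```bash
python3 tr.py 0 27.5 -40
```

```text
tray coords [ -0.0662  26.6227 -32.767 ] F tray [-0.5329 -0.6052  0.6257]
t 3.55 shift mm [-0.1  0.9  7.2] rot [-0.04  0.02 -0.06] dist 7.3 ang 0.1 gap 0.006 F [-0.7899 -0.5847  0.2754]
```

Call:
arm_command(
  commands=[
    {"x": 0,"y": 0,"z": 2,"rx": 0,"ry": 0,"rz": 0},
    {"x": 0,"y": 0,"z": 3,"rx": 0,"ry": 0,"rz": 0},
    {"x": 0,"y": 0,"z": 4,"rx": 0,"ry": 0,"rz": 0},
  ],
)

```text
time_s: 3.85
ee_pos: [0.6625, -0.0818, 0.0574]
tcp_rot: [[-0.866, 0.027, 0.5], [0.024, 1.0, -0.014], [-0.5, -0.0, -0.866]]
force: [0.2, -1.2, -0.1]
finger_gap: 0.004
```

```bash
python3 tr.py 0 27.5 -40
```

```text
tray coords [ -0.1691  26.7332 -36.9133] F tray [ 0.1709 -1.2272 -0.2441]
t 3.85 shift mm [-0.2  0.8  3.1] rot [-0.03  0.   -0.05] dist 3.2 ang 0.1 gap 0.004 F [ 0.2378 -1.2338 -0.1259]
```

Still free at -37 mm, so well 2 looks empty. I'll go on until I feel the floor.

Call:
arm_command(
  commands=[
    {"x": 0,"y": 0,"z": 3,"rx": 0,"ry": 0,"rz": 0},
    {"x": 0,"y": 0,"z": 6,"rx": 0,"ry": 0,"rz": 0},
    {"x": 0,"y": 0,"z": 9,"rx": 0,"ry": 0,"rz": 0},
    {"x": 0,"y": 0,"z": 12,"rx": 0,"ry": 0,"rz": 0},
    {"x": 0,"y": 0,"z": 15,"rx": 0,"ry": 0,"rz": 0},
    {"x": 0,"y": 0,"z": 17,"rx": 0,"ry": 0,"rz": 0},
    {"x": 0,"y": 0,"z": 19,"rx": 0,"ry": 0,"rz": 0},
    {"x": 0,"y": 0,"z": 20,"rx": 0,"ry": 0,"rz": 0},
  ],
)

```text
time_s: 4.65
ee_pos: [0.6725, -0.0819, 0.04]
tcp_rot: [[-0.866, 0.027, 0.5], [0.024, 1.0, -0.014], [-0.5, 0.0, -0.866]]
force: [-1.0, -0.3, 0.6]
finger_gap: 0.006
```

```bash
python3 tr.py 0 27.5 -60
```

```text
tray coords [ -0.2409  26.8129 -57.0569] F tray [-0.593  -0.2985  1.0263]
t 4.65 shift mm [-0.2  0.7  2.9] rot [-0.02 -0.01 -0.05] dist 3.0 ang 0.1 gap 0.006 F [-1.0342 -0.2716  0.5923]
```

Call:
arm_command(
  commands=[
    {"x": 0,"y": 0,"z": 1,"rx": 0,"ry": 0,"rz": 0},
    {"x": 0,"y": 0,"z": 2,"rx": 0,"ry": 0,"rz": 0},
    {"x": 0,"y": 0,"z": 3,"rx": 0,"ry": 0,"rz": 0},
    {"x": 0,"y": 0,"z": 3.5,"rx": 0,"ry": 0,"rz": 0},
  ],
)

```text
time_s: 5.05
ee_pos: [0.6742, -0.082, 0.0371]
tcp_rot: [[-0.866, 0.027, 0.5], [0.024, 1.0, -0.014], [-0.5, 0.0, -0.866]]
force: [-0.3, -0.2, 0.9]
finger_gap: 0.002
```

```bash
python3 tr.py 0 27.5 -60
```

```text
tray coords [ -0.1965  26.7723 -60.416 ] F tray [ 0.1656 -0.1888  0.8986]
t 5.05 shift mm [-0.2  0.7 -0.4] rot [-0.03  0.   -0.05] dist 0.9 ang 0.1 gap 0.002 F [-0.3107 -0.1807  0.861 ]
```

Call:
arm_command(
  commands=[
    {"x": 0,"y": 0,"z": 0.8,"rx": 0,"ry": 0,"rz": 0},
    {"x": 0,"y": 0,"z": 1.6,"rx": 0,"ry": 0,"rz": 0},
    {"x": 0,"y": 0,"z": 1.6,"rx": 0,"ry": 0,"rz": 0},
  ],
)

```text
time_s: 5.35
ee_pos: [0.6751, -0.0821, 0.0357]
tcp_rot: [[-0.866, 0.027, 0.5], [0.024, 1.0, -0.014], [-0.5, -0.0, -0.866]]
force: [0.3, -0.2, -0.2]
finger_gap: 0.004
```

```bash
python3 tr.py 0 27.5 -60
```

```text
tray coords [ -0.1928  26.7664 -62.0645] F tray [ 0.1592 -0.1612 -0.3701]
t 5.35 shift mm [-0.2  0.7 -2.1] rot [-0.03  0.   -0.05] dist 2.2 ang 0.1 gap 0.004 F [ 0.3185 -0.1696 -0.2409]
```

Call:
arm_command(
  commands=[
    {"x": 0,"y": 0,"z": 0.7,"rx": 0,"ry": 0,"rz": 0},
    {"x": 0,"y": 0,"z": 1.4,"rx": 0,"ry": 0,"rz": 0},
    {"x": 0,"y": 0,"z": 1.4,"rx": 0,"ry": 0,"rz": 0},
  ],
)

```text
time_s: 5.65
ee_pos: [0.6754, -0.0821, 0.0352]
tcp_rot: [[-0.866, 0.027, 0.5], [0.023, 1.0, -0.014], [-0.5, -0.0, -0.866]]
force: [-7.0, -0.3, 8.0]
finger_gap: 0.006
```

```bash
python3 tr.py 0 27.5 -60
```

```text
tray coords [ -0.1272  26.7408 -62.6319] F tray [-2.0698 -0.5074 10.4311]
t 5.65 shift mm [-0.1  0.8 -2.6] rot [-0.03  0.02 -0.03] dist 2.7 ang 0.1 gap 0.006 F [-7.0189 -0.3238  7.9987]
```

Call:
arm_command(
  commands=[
    {"x": 0,"y": 0,"z": -8,"rx": 0,"ry": 0,"rz": 0},
    {"x": 0,"y": 2,"z": -8,"rx": 0,"ry": 0,"rz": 0},
    {"x": 0,"y": 3,"z": -8,"rx": 0,"ry": 0,"rz": 0},
    {"x": 0,"y": 4,"z": -8,"rx": 0,"ry": 0,"rz": 0},
    {"x": 0,"y": 4,"z": -8,"rx": 0,"ry": 0,"rz": 0},
  ],
)

```text
time_s: 6.15
ee_pos: [0.6719, -0.0778, 0.0414]
tcp_rot: [[-0.866, 0.027, 0.5], [0.023, 1.0, -0.014], [-0.5, -0.0, -0.866]]
force: [0.1, -0.6, 0.3]
finger_gap: 0.008
```

```bash
python3 tr.py 0 27.5 -60
```

```text
tray coords [ -0.1165  30.9226 -55.49  ] F tray [ 0.2869 -0.5835  0.2092]
t 6.15 shift mm [-0.1 -3.4  4.5] rot [-0.03  0.   -0.04] dist 5.7 ang 0.1 gap 0.008 F [ 0.1286 -0.587   0.3246]
```

Call:
arm_command(
  commands=[
    {"x": 0,"y": 1,"z": 0,"rx": 0,"ry": 0,"rz": 0},
    {"x": 0,"y": 2,"z": 0,"rx": 0,"ry": 0,"rz": 0},
    {"x": 0,"y": 3,"z": 0,"rx": 0,"ry": 0,"rz": 0},
    {"x": 0,"y": 3,"z": 0,"rx": 0,"ry": 0,"rz": 0},
  ],
)

```text
time_s: 6.55
ee_pos: [0.6718, -0.0748, 0.0413]
tcp_rot: [[-0.866, 0.027, 0.5], [0.023, 1.0, -0.013], [-0.5, 0.0, -0.866]]
force: [-0.4, -0.2, -0.0]
finger_gap: 0.007
```

```bash
python3 tr.py 0 27.5 -60
```

```text
tray coords [ -0.3625  33.9633 -55.4692] F tray [-0.3382 -0.2001  0.1787]
t 6.55 shift mm [-0.4 -6.5  4.5] rot [-0.02 -0.02 -0.04] dist 7.9 ang 0.0 gap 0.007 F [-0.3873 -0.19   -0.0143]
```

Call:
arm_command(
  commands=[
    {"x": 0,"y": 1,"z": 0,"rx": 0,"ry": 0,"rz": 0},
    {"x": 0,"y": 2,"z": 0,"rx": 0,"ry": 0,"rz": 0},
    {"x": 0,"y": 3,"z": 0,"rx": 0,"ry": 0,"rz": 0},
    {"x": 0,"y": 3,"z": 0,"rx": 0,"ry": 0,"rz": 0},
  ],
)

```text
time_s: 6.95
ee_pos: [0.6719, -0.0734, 0.0414]
tcp_rot: [[-0.865, 0.028, 0.5], [0.024, 1.0, -0.016], [-0.5, -0.002, -0.866]]
force: [-1.9, -6.9, -1.4]
finger_gap: 0.007
```

```bash
python3 tr.py 0 27.5 -60
```

```text
tray coords [ -0.2168  35.3457 -55.4104] F tray [-2.1807 -6.9005 -0.4126]
t 6.95 shift mm [-0.2 -7.8  4.6] rot [-0.15  0.02 -0.05] dist 9.1 ang 0.2 gap 0.007 F [-1.8623 -6.8541 -1.4476]
```

Call:
arm_command(
  commands=[
    {"x": 0,"y": -8,"z": 0,"rx": 0,"ry": 0,"rz": 0},
    {"x": 0,"y": -14,"z": 0,"rx": 0,"ry": 0,"rz": 0},
    {"x": 0,"y": -15,"z": 0,"rx": 0,"ry": 0,"rz": 0},
    {"x": 0,"y": -16,"z": 0,"rx": 0,"ry": 0,"rz": 0},
    {"x": 0,"y": -17,"z": 0,"rx": 0,"ry": 0,"rz": 0},
    {"x": 0,"y": -17,"z": 0,"rx": 0,"ry": 0,"rz": 0},
  ],
)

```text
time_s: 7.55
ee_pos: [0.6715, -0.0888, 0.0414]
tcp_rot: [[-0.866, 0.027, 0.5], [0.023, 1.0, -0.013], [-0.5, 0.0, -0.866]]
force: [-0.0, 0.4, 0.1]
finger_gap: 0.001
```

```bash
python3 tr.py 0 27.5 -60
```

```text
tray coords [ -0.2921  19.9099 -55.3894] F tray [0.0112 0.3999 0.1143]
t 7.55 shift mm [-0.3  7.6  4.6] rot [-0.02 -0.01 -0.04] dist 8.9 ang 0.0 gap 0.001 F [-0.0369  0.401   0.1046]
```

Call:
arm_command(
  commands=[
    {"x": 0,"y": -1,"z": 0,"rx": 0,"ry": 0,"rz": 0},
    {"x": 0,"y": -2,"z": 0,"rx": 0,"ry": 0,"rz": 0},
    {"x": 0,"y": -3,"z": 0,"rx": 0,"ry": 0,"rz": 0},
    {"x": 0,"y": -3,"z": 0,"rx": 0,"ry": 0,"rz": 0},
  ],
)

```text
time_s: 7.95
ee_pos: [0.6713, -0.0896, 0.0413]
tcp_rot: [[-0.866, 0.025, 0.499], [0.023, 1.0, -0.01], [-0.499, 0.003, -0.867]]
force: [3.2, 9.5, 1.2]
finger_gap: 0.004
```

```bash
python3 tr.py 0 27.5 -60
```

```text
tray coords [ -0.4778  19.1654 -55.3436] F tray [ 3.1325  9.5691 -0.4356]
t 7.95 shift mm [-0.5  8.3  4.7] rot [ 0.17 -0.06 -0.02] dist 9.6 ang 0.2 gap 0.004 F [3.1801 9.4891 1.1891]
```

Call:
arm_command(
  commands=[
    {"x": 0,"y": 10,"z": 0,"rx": 0,"ry": 0,"rz": 0},
    {"x": 12,"y": 10,"z": 0,"rx": 0,"ry": 0,"rz": 0},
    {"x": 22,"y": 10,"z": 0,"rx": 0,"ry": 0,"rz": 0},
    {"x": 25,"y": 10,"z": 0,"rx": 0,"ry": 0,"rz": 0},
    {"x": 26.5,"y": 10,"z": 0,"rx": 0,"ry": 0,"rz": 0},
    {"x": 28,"y": 10,"z": 0,"rx": 0,"ry": 0,"rz": 0},
    {"x": 29,"y": 10,"z": 0,"rx": 0,"ry": 0,"rz": 0},
    {"x": 29,"y": 10,"z": 0,"rx": 0,"ry": 0,"rz": 0},
  ],
)

```text
time_s: 8.75
ee_pos: [0.6479, -0.0818, 0.0279]
tcp_rot: [[-0.865, 0.028, 0.502], [0.023, 1.0, -0.014], [-0.502, -0.001, -0.865]]
force: [4.1, 1.2, 0.9]
finger_gap: 0.003
```

```bash
python3 tr.py 0 27.5 -60
```

```text
tray coords [-27.5777  26.3292 -55.2229] F tray [ 3.9804  1.3133 -1.2153]
t 8.75 shift mm [-27.6   1.2   4.8] rot [-0.08  0.13 -0.04] dist 28.0 ang 0.2 gap 0.003 F [4.0878 1.2067 0.9378]
```

Call:
arm_command(
  commands=[
    {"x": -20,"y": 1,"z": 0,"rx": 0,"ry": 0,"rz": 0},
    {"x": -40,"y": 1,"z": 0,"rx": 0,"ry": 0,"rz": 0},
    {"x": -52,"y": 1,"z": 0,"rx": 0,"ry": 0,"rz": 0},
    {"x": -54.5,"y": 1,"z": 0,"rx": 0,"ry": 0,"rz": 0},
    {"x": -56,"y": 1,"z": 0,"rx": 0,"ry": 0,"rz": 0},
    {"x": -57.5,"y": 1,"z": 0,"rx": 0,"ry": 0,"rz": 0},
    {"x": -58.5,"y": 1,"z": 0,"rx": 0,"ry": 0,"rz": 0},
    {"x": -58.5,"y": 1,"z": 0,"rx": 0,"ry": 0,"rz": 0},
  ],
)

```text
time_s: 9.55
ee_pos: [0.6953, -0.0812, 0.0547]
tcp_rot: [[-0.867, 0.027, 0.497], [0.024, 1.0, -0.012], [-0.497, 0.001, -0.868]]
force: [-5.2, -0.5, -0.1]
finger_gap: 0.004
```

```bash
python3 tr.py 0 27.5 -60
```

```text
tray coords [ 26.818   28.1605 -55.6935] F tray [-4.4864 -0.6256  2.5163]
t 9.55 shift mm [26.8 -0.7  4.4] rot [ 0.03 -0.2  -0.06] dist 27.2 ang 0.2 gap 0.004 F [-5.1581 -0.4907 -0.064 ]
```

Call:
arm_command(
  commands=[
    {"x": 27,"y": -1,"z": 0,"rx": 0,"ry": 0,"rz": 0},
    {"x": 27,"y": -1,"z": -40,"rx": 0,"ry": 0,"rz": 0},
    {"x": 27,"y": -1,"z": -85,"rx": 0,"ry": 0,"rz": 0},
    {"x": 27,"y": -1,"z": -125,"rx": 0,"ry": 0,"rz": 0},
    {"x": 27,"y": -1,"z": -150,"rx": 0,"ry": 0,"rz": 0},
  ],
)

```text
time_s: 10.05
ee_pos: [0.5983, -0.0801, 0.1752]
tcp_rot: [[-0.865, 0.028, 0.502], [0.023, 1.0, -0.015], [-0.502, -0.001, -0.865]]
force: [0.5, 0.2, 0.5]
finger_gap: 0.008
```

```bash
python3 tr.py 0 27.5 50;python3 w.py wC; python3 -c "
from h import *
rel([.441,.022,.10],Rdown(231.5));rel([.441,.022,.14],Rdown(178.5))"
```

```text
tray coords [ 3.0408 26.6821 97.1621] F tray [0.6821 0.2264 0.2302]
t 10.05 shift mm [ 3.2  0.9 47.2] rot [-0.09  0.13 -0.03] dist 47.3 ang 0.2 gap 0.008 F [0.4814 0.2138 0.5404]
10.05 [ 0.5983 -0.0801  0.1752] 0.007705648033353052
t 10.1 shift mm [178.   98.3 -13.7] rot [-14.19  28.06 -51.73] dist 203.8 ang 60.5 gap 0.003 F [-0.1559  1.7908  1.9041]
t 10.1 shift mm [157.8  98.2 -48.2] rot [-0.18 30.36 -0.01] dist 192.0 ang 30.4 gap 0.003 F [-0.1559  1.7908  1.9041]
```

View pics/wC.png

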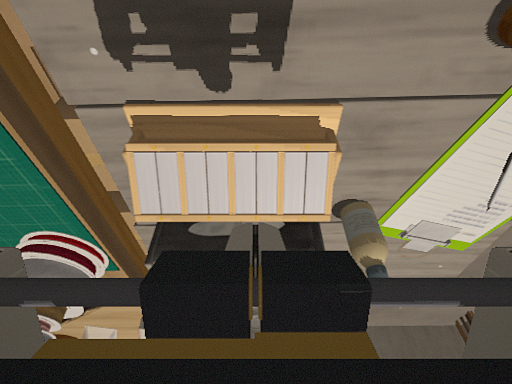

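The flaps have all closed again. Now to the block, opening the gripper on the way.

Call:
arm_command(
  commands=[
    {"x": 26,"y": 16,"z": -8,"rx": 0,"ry": 5,"rz": 0},
    {"x": 53,"y": 33,"z": -16,"rx": 0,"ry": 12,"rz": 0},
    {"x": 79,"y": 49,"z": -24,"rx": 0,"ry": 18,"rz": 0},
    {"x": 105,"y": 66,"z": -32,"rx": 0,"ry": 24,"rz": 0},
    {"x": 131,"y": 82,"z": -40,"rx": 0,"ry": 30.4,"rz": 0},
    {"x": 158,"y": 98,"z": -48,"rx": 0,"ry": 30.4,"rz": 0},
    {"x": 158,"y": 98,"z": -48,"rx": 0,"ry": 30.4,"rz": 0},
  ],
  gripper=93,
)

```text
time_s: 10.8
ee_pos: [0.437, 0.0248, 0.133]
tcp_rot: [[-1.0, 0.025, -0.013], [0.025, 1.0, 0.002], [0.013, 0.002, -1.0]]
force: [-0.6, -0.3, 0.3]
finger_gap: 0.563
```

```bash
python3 w.py wD; python3 -c "
from h import *
rel([.441,.022,.10],Rdown(231.5))
a=cv2.imread('pics/wD.png');crop(a,190,130,130,110,6,'pics/c6.png')"
```

```text
10.8 [0.437  0.0248 0.133 ] 0.5632825075715308
t 10.85 shift mm [-2.2 -1.6 34. ] rot [  0.3   -0.48 -52.95] dist 34.1 ang 53.0 gap 0.6 F [ 0.5709 -0.2596  0.6211]
```

View pics/c6.png

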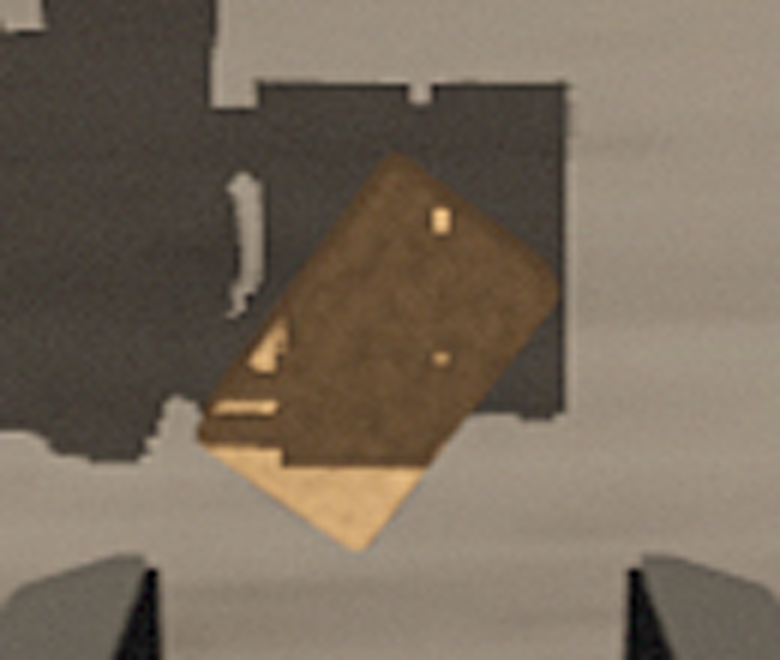

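```bash
python3 - <<'E'
from h import *
g=lambda p,o,s:[o[0]+(p[0]+.5)/s-.5,o[1]+(p[1]+.5)/s-.5]
A=np.load("wD.npz");pa=(A["p"],A["R"]);T,info=T_wc("wrist",pa)
B=[]
for p in((396,150),(561,283),(360,553),(197,437)):
    r=T[:3,:3]@ray(info,g(p,(190,130),6))[0];B.append(T[:3,3]+r*(.03-T[2,3])/r[2])
B=np.array(B);print(B,B.mean(0))
for i,j in((2,1),(3,0),(3,2),(0,1)): print(np.linalg.norm(B[j]-B[i]),np.degrees(np.arctan2(*(B[j]-B[i])[1::-1])))
E
```

```text
[[ 0.4002  0.0263  0.03  ]
 [ 0.4263  0.0572  0.03  ]
 [ 0.4802  0.0172  0.03  ]
 [ 0.4552 -0.014   0.03  ]] [0.4404 0.0217 0.03  ]
0.0671244145627618 143.44421170711064
0.06817160609517643 143.78661650540292
0.039939589598808896 51.244333243465086
0.040399958100262146 49.784031686418
```

Call:
arm_command(
  commands=[
    {"x": 0,"y": 0,"z": 5,"rx": 0,"ry": 0,"rz": -8},
    {"x": -1,"y": -1,"z": 10,"rx": 0,"ry": 0,"rz": -16},
    {"x": -2,"y": -2,"z": 15,"rx": 0,"ry": 0,"rz": -24},
    {"x": -2,"y": -2,"z": 20,"rx": 0,"ry": 0,"rz": -32},
    {"x": -2,"y": -2,"z": 26,"rx": 0,"ry": 0,"rz": -40},
    {"x": -2,"y": -2,"z": 32,"rx": 0,"ry": 0,"rz": -48},
    {"x": -2,"y": -2,"z": 34,"rx": 0,"ry": 0,"rz": -54},
    {"x": -2,"y": -2,"z": 34,"rx": 0,"ry": 0,"rz": -54},
  ],
)

```text
time_s: 11.65
ee_pos: [0.443, 0.0198, 0.1009]
tcp_rot: [[-0.609, -0.793, -0.006], [-0.793, 0.609, 0.0], [0.004, 0.005, -1.0]]
force: [0.9, -0.1, 0.3]
finger_gap: 1.0
```

```bash
python3 -c "
from h import *
rel([.4405,.022,.010],Rdown(232.5))"
```

```text
t 11.65 shift mm [-0.5  2.9 91. ] rot [ 0.3  -0.21 -0.04] dist 91.0 ang 0.4 gap 1.0 F [ 0.8897 -0.0503  0.3469]
```

Call:
arm_command(
  commands=[
    {"x": -0.5,"y": 3,"z": 40,"rx": 0.3,"ry": -0.2,"rz": 0},
    {"x": -0.5,"y": 3,"z": 70,"rx": 0.3,"ry": -0.2,"rz": 0},
    {"x": -0.5,"y": 3,"z": 85,"rx": 0.3,"ry": -0.2,"rz": 0},
    {"x": -0.5,"y": 3,"z": 89,"rx": 0.3,"ry": -0.2,"rz": 0},
    {"x": -0.5,"y": 3,"z": 89,"rx": 0.3,"ry": -0.2,"rz": 0},
  ],
)

```text
time_s: 12.15
ee_pos: [0.4401, 0.0223, 0.0121]
tcp_rot: [[-0.611, -0.792, -0.001], [-0.792, 0.611, -0.0], [0.001, 0.001, -1.0]]
force: [0.2, 0.5, -0.3]
finger_gap: 1.0
```

Call:
arm_command(
  commands=[
    {"x": 0,"y": 0,"z": 0,"rx": 0,"ry": 0,"rz": 0},
    {"x": 0,"y": 0,"z": 0,"rx": 0,"ry": 0,"rz": 0},
    {"x": 0,"y": 0,"z": 0,"rx": 0,"ry": 0,"rz": 0},
    {"x": 0,"y": 0,"z": 0,"rx": 0,"ry": 0,"rz": 0},
    {"x": 0,"y": 0,"z": 0,"rx": 0,"ry": 0,"rz": 0},
    {"x": 0,"y": 0,"z": 0,"rx": 0,"ry": 0,"rz": 0},
    {"x": 0,"y": 0,"z": 0,"rx": 0,"ry": 0,"rz": 0},
  ],
  gripper=62,
  newtons=8,
)

```text
time_s: 12.85
ee_pos: [0.4398, 0.0225, 0.0122]
tcp_rot: [[-0.61, -0.793, -0.001], [-0.793, 0.61, -0.0], [0.001, 0.0, -1.0]]
force: [-0.6, -0.1, 0.5]
finger_gap: 0.668
```

```bash
python3 -c "
from h import *
rel([.4405,.022,.010],Rdown(232.5))
print(bot.get_state()['ee_pos'])"
```

```text
t 12.85 shift mm [ 0.  -0.9  2.2] rot [ 0.02 -0.03 -0.06] dist 2.4 ang 0.1 gap 0.668 F [-0.5961 -0.1171  0.458 ]
[0.4398 0.0225 0.0122]
```

```bash
python3 w.py wE; python3 -c "
from h import *
p,d=optics.snapshot('side');crop(p,180,190,80,80,8,'pics/sE.png')
a=cv2.imread('pics/wE.png');crop(a,150,130,210,160,3.8,'pics/c7.png')"
```

```text
12.85 [0.4398 0.0225 0.0122] 0.6682592470991328
```

View pics/c7.png

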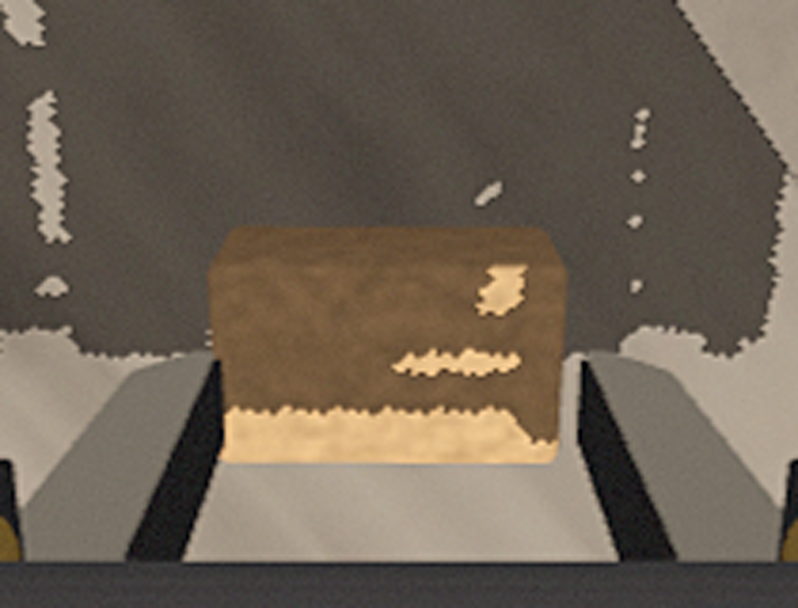

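View pics/sE.png

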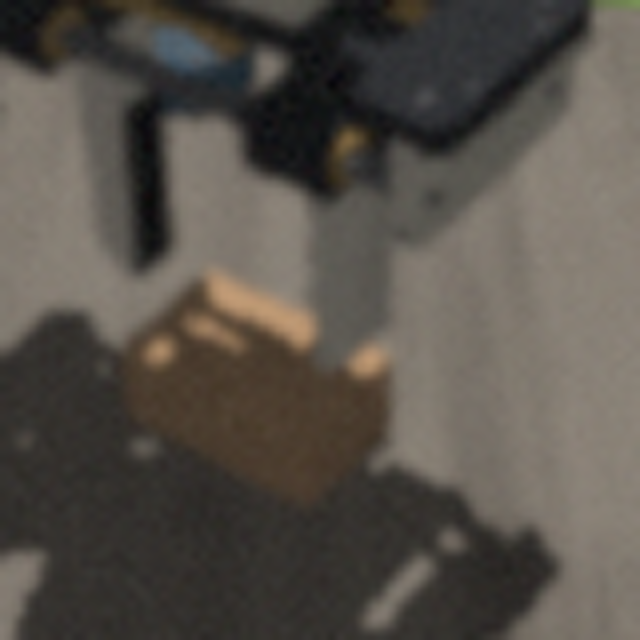

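```bash
python3 - <<'E'
from h import *
A=np.load("wE.npz");T,info=T_wc("wrist",(A["p"],A["R"]));Tc=np.linalg.inv(T);K=info["intrinsics"]
def pr(X):
    c=Tc[:3,:3]@X+Tc[:3,3];uv=K[:2,:2]@(c[:2]/c[2])+K[:2,2];return (uv-[150,130])*3.8,c[2]
for t in((0,0,0),(0,.031,0),(0,-.031,0),(.0075,.031,0),(.0075,-.031,-.02)): print(t,pr(A["p"]+A["R"]@np.array(t)))
c=cloud("wrist",A["d"],(A["p"],A["R"]))
for uv in((300,440),(450,440),(520,440),(300,300),(380,250),(210,370),(590,370),(640,450),(400,520)):
    u,v=int(150+uv[0]/3.8),int(130+uv[1]/3.8);X=c[v,u];print(uv,X,A["R"].T@(X-A["p"])*1000)
E
```

```text
(0, 0, 0) (array([396.8425, 332.4328]), np.float64(0.21323548002114417))
(0, 0.031, 0) (array([546.3641, 332.4663]), np.float64(0.21322567178985094))
(0, -0.031, 0) (array([247.3346, 332.3993]), np.float64(0.21324528825243738))
(0.0075, 0.031, 0) (array([547.8002, 298.2291]), np.float64(0.21117181101767776))
(0.0075, -0.031, -0.02) (array([230.4691, 333.271 ]), np.float64(0.19195596942591414))
(300, 440) [0.4641 0.0222 0.0308] [-14.4908 -19.4292 -18.6004]
(450, 440) [0.4409 0.0404 0.0302] [-14.7796  10.0618 -18.0086]
(520, 440) [0.4304 0.0487 0.0299] [-14.9329  23.4002 -17.6978]
(300, 300) [ 0.4461 -0.      0.0302] [ 14.0801 -18.7082 -17.9956]
(380, 250) [0.4297 0.0041 0.0203] [20.7951 -3.2419 -8.0502]
(210, 370) [ 0.46   -0.0032  0.0505] [  8.1314 -31.7266 -38.2505]
(590, 370) [0.4089 0.0353 0.0519] [  8.7597  32.3628 -39.6935]
(640, 450) [0.4071 0.0352 0.0828] [  9.9353  33.6792 -70.5917]
(400, 520) [0.4699 0.0624 0.0007] [-49.8903   0.4461  11.4308]
```

Call:
arm_command(
  commands=[
    {"x": 0,"y": 0,"z": 0,"rx": 0,"ry": 0,"rz": 0},
    {"x": 0,"y": 0,"z": 0,"rx": 0,"ry": 0,"rz": 0},
    {"x": 0,"y": 0,"z": 0,"rx": 0,"ry": 0,"rz": 0},
  ],
  gripper=55,
  newtons=8,
)

```text
time_s: 13.25
ee_pos: [0.4398, 0.0225, 0.0121]
tcp_rot: [[-0.61, -0.793, -0.001], [-0.793, 0.61, -0.0], [0.001, 0.0, -1.0]]
force: [-0.8, 0.4, 0.1]
finger_gap: 0.591
```

```bash
python3 w.py wF; python3 -c "
from h import *
a=cv2.imread('pics/wF.png');crop(a,150,130,210,160,3.8,'pics/c8.png')"
```

```text
13.25 [0.4398 0.0225 0.0121] 0.5914076954776141
```

View pics/c8.png

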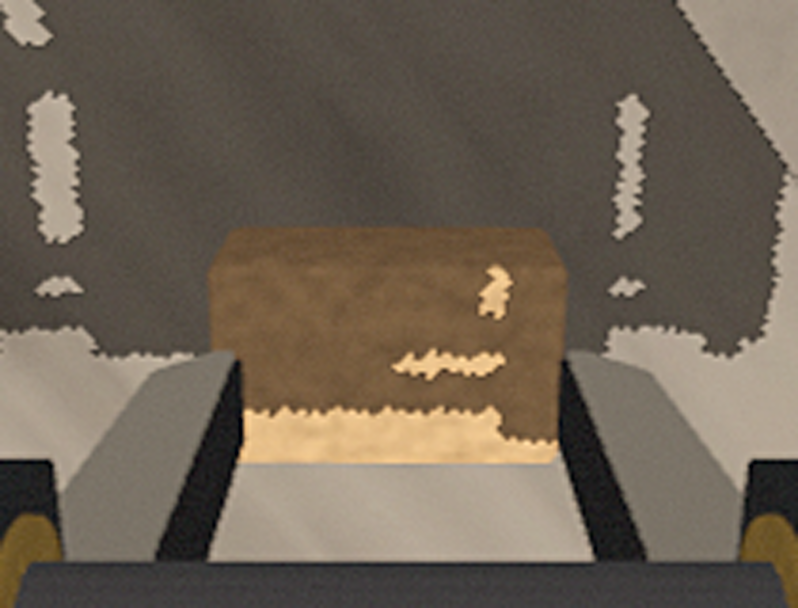

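The tips are really about 68 mm apart, so the reported gap isn't linear. They've only just reached the block's ends. I'll close further and let them stop on the block.

Call:
arm_command(
  commands=[
    {"x": 0,"y": 0,"z": 0,"rx": 0,"ry": 0,"rz": 0},
    {"x": 0,"y": 0,"z": 0,"rx": 0,"ry": 0,"rz": 0},
    {"x": 0,"y": 0,"z": 0,"rx": 0,"ry": 0,"rz": 0},
    {"x": 0,"y": 0,"z": 0,"rx": 0,"ry": 0,"rz": 0},
  ],
  gripper=45,
  newtons=8,
)

```text
time_s: 13.7
ee_pos: [0.4398, 0.0225, 0.0122]
tcp_rot: [[-0.61, -0.793, -0.001], [-0.793, 0.61, -0.0], [0.001, 0.0, -1.0]]
force: [-0.5, 0.4, -0.1]
finger_gap: 0.481
```

```bash
python3 w.py wG; python3 -c "
from h import *
a=cv2.imread('pics/wG.png');crop(a,150,130,210,160,3.8,'pics/c9.png')"
```

```text
13.7 [0.4398 0.0225 0.0122] 0.481297380546061
```

View pics/c9.png

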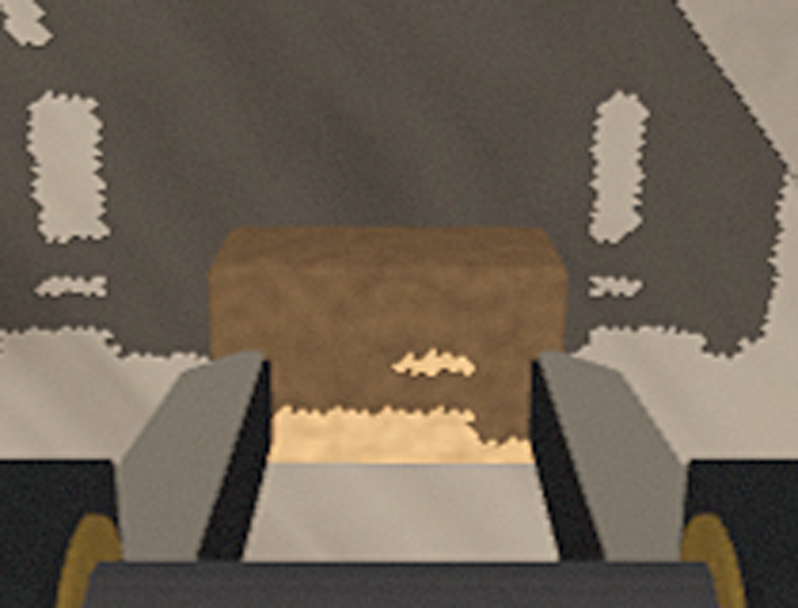

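```bash
python3 - <<'E'
from h import *
p,d=optics.snapshot('side');cv2.imwrite('pics/sG_full.png',p);crop(p,180,170,90,90,7,'pics/sG.png')
p,d=optics.snapshot('scene');crop(p,200,180,90,90,7,'pics/scG.png')
A=np.load("wG.npz");c=cloud("wrist",A["d"],(A["p"],A["R"]))
q=(c-A["p"])@A["R"]*1000
m=(abs(q[...,0])<15)&(abs(q[...,1])>15)&(abs(q[...,1])<50)&(q[...,2]<-21)&(q[...,2]>-70)
z=q[m]
for a in range(-70,-20,5):
    k=(z[:,2]>=a)&(z[:,2]<a+5)
    if k.any(): print(a,k.sum(),z[k].min(0),z[k].max(0))
E
```

```text
-70 328 [ -6.7609 -37.3052 -69.9918] [ 10.5088  38.8387 -65.0172]
-65 280 [ -7.1424 -36.9917 -64.9843] [ 10.5343  38.1841 -60.0134]
-60 276 [ -7.2303 -36.6033 -59.9961] [ 10.5617  37.8618 -55.0964]
-55 235 [ -6.8253 -36.4973 -54.9797] [ 10.2591  37.8871 -50.0191]
-50 204 [ -6.7558 -35.7035 -49.9938] [ 10.2585  37.8515 -45.0031]
-45 192 [ -6.3925 -35.2276 -44.9596] [ 10.3009  37.4347 -40.0196]
-40 131 [ -6.6969 -33.3139 -39.9656] [ 10.2109  34.2244 -35.1141]
-35 22 [ -7.555  -27.6598 -34.9709] [  9.5616  27.9374 -33.3334]
```

View pics/sG.png

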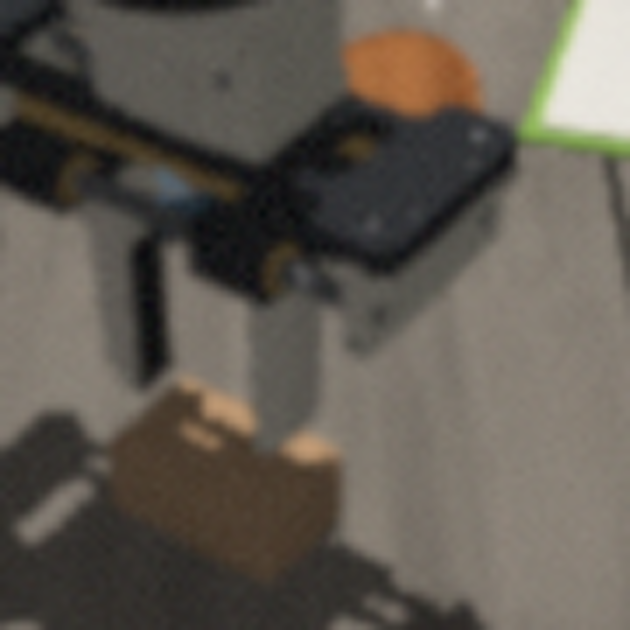

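View pics/scG.png

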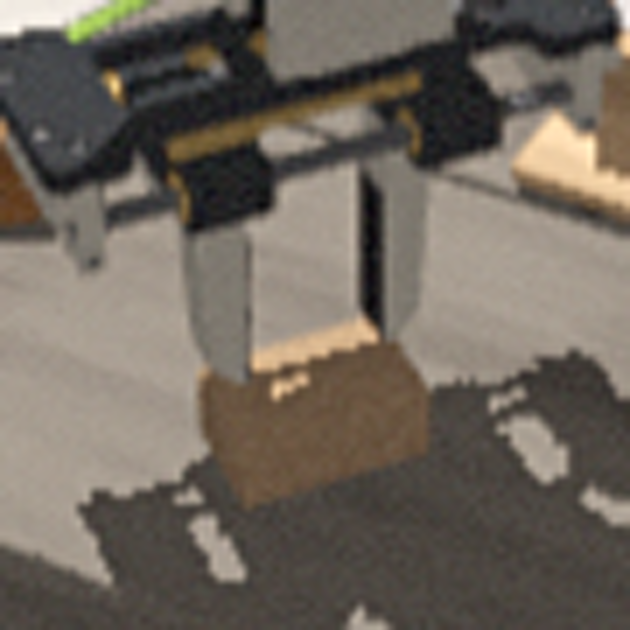

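```bash
python3 - <<'E'
from h import *
g=lambda p,o,s:[o[0]+(p[0]+.5)/s-.5,o[1]+(p[1]+.5)/s-.5]
A=np.load("wG.npz")
for a,b in(((247,380),(150,385)),((395,340),(270,450))):
    x,e=tri([("scene",g(a,(200,180),7),None),("side",g(b,(180,170),7),None)]);print(x,e,A["R"].T@(x-A["p"])*1000)
for n in("scene","side"):
    p,d=optics.snapshot(n);c=cloud(n,d);q=(c-A["p"])@A["R"]*1000
    m=(abs(q[...,0])<12)&(abs(q[...,1])>18)&(abs(q[...,1])<45)&(q[...,2]<-19)&(q[...,2]>-70);z=q[m]
    for a in range(-70,-15,5):
        k=(z[:,2]>=a)&(z[:,2]<a+5)
        if k.any(): print(n,a,k.sum(),z[k].min(0),z[k].max(0))
E
```

```text
[0.4165 0.0336 0.0445] [np.float64(0.0019084095639594987), np.float64(0.00190840956395957)] [  5.4337  25.2594 -32.2991]
[0.4553 0.0001 0.0451] [np.float64(0.0016385668630527065), np.float64(0.0016385668630526616)] [  8.4146 -25.9566 -32.9155]
scene -70 32 [ -7.0311 -36.4039 -69.8662] [ 11.3546  40.5842 -65.0703]
scene -65 28 [ -8.2362 -37.4673 -64.782 ] [ 11.8899  39.8754 -60.1284]
scene -60 32 [ -7.4865 -33.9099 -59.9728] [ 11.8813  39.5514 -55.0081]
scene -55 26 [ -7.1886 -34.4038 -54.5952] [ 10.8747  39.4582 -50.3018]
scene -50 29 [ -8.5341 -32.9757 -49.9419] [ 10.903   39.2102 -45.1019]
scene -45 32 [ -8.0028 -33.7974 -44.8169] [ 10.7255  39.053  -40.152 ]
scene -40 16 [ -7.0376 -30.3599 -39.9695] [  9.9839  33.5786 -35.0606]
scene -35 11 [ -6.0829 -26.5142 -34.794 ] [ 10.6575  30.5753 -31.4308]
scene -30 1 [  5.995   24.3989 -29.6509] [  5.995   24.3989 -29.6509]
scene -20 1 [  6.1733 -20.1499 -19.4497] [  6.1733 -20.1499 -19.4497]
side -70 40 [ -7.2577 -37.002  -69.9491] [ 11.5761  39.8047 -65.0188]
side -65 30 [ -5.2246 -36.6771 -64.8947] [ 11.8432  36.7247 -60.1061]
side -60 34 [ -6.0451 -36.1507 -59.9293] [ 11.7316  38.6295 -55.3523]
side -55 35 [ -6.9957 -36.2943 -54.6392] [ 11.6158  40.1864 -50.066 ]
side -50 31 [ -7.0663 -35.3558 -49.9256] [ 11.7341  40.7838 -45.3196]
side -45 21 [ -4.2412 -34.4586 -44.9554] [ 11.5629  35.9483 -41.0499]
side -40 19 [ -3.348  -29.3899 -39.7662] [ 10.816   38.4153 -35.9378]
side -35 7 [ -3.1638 -23.5907 -34.5627] [ 10.3678  29.4432 -32.4582]
side -20 4 [  0.5797 -32.8185 -19.2664] [  3.1769 -19.71   -19.0295]
```

```bash
python3 - <<'E'
from h import *
A=np.load("wG.npz")
for n in("scene","side"):
    p,d=optics.snapshot(n);c=cloud(n,d);q=(c-A["p"])@A["R"]*1000
    m=(abs(q[...,0])<60)&(abs(q[...,1])<110)&(q[...,2]<-25)&(q[...,2]>-260);z=q[m]
    for a in range(-180,-25,10):
        k=(z[:,2]>=a)&(z[:,2]<a+10)
        if k.any(): print(n,a,k.sum(),np.percentile(z[k],3,axis=0).round(),np.percentile(z[k],97,axis=0).round())
print(bot.get_state()["time_s"])
E
```

```text
scene -180 120 [ -16.  -37. -179.] [  25.   19. -170.]
scene -170 226 [ -26.  -85. -169.] [  33.   92. -160.]
scene -160 967 [ -29.  -88. -160.] [  35.   95. -151.]
scene -150 335 [ -20.  -85. -150.] [  37.   94. -140.]
scene -140 414 [ -26.  -77. -140.] [  37.   84. -130.]
scene -130 210 [ -23.  -80. -130.] [  37.   88. -120.]
scene -120 41 [ -17.  -80. -120.] [  36.   88. -111.]
scene -110 15 [   7.  -32. -109.] [  12.  -22. -100.]
scene -100 54 [ -5. -35. -99.] [ 11.  41. -90.]
scene -90 69 [ -8. -36. -89.] [ 11.  41. -80.]
scene -80 63 [ -7. -36. -80.] [ 13.  41. -70.]
scene -70 68 [ -7. -34. -70.] [ 12.  40. -60.]
scene -60 54 [ -7. -33. -60.] [ 11.  39. -50.]
scene -50 56 [ -7. -32. -50.] [ 11.  39. -41.]
scene -40 31 [ -7. -32. -40.] [ 11.  35. -32.]
side -180 150 [ -14.  -39. -180.] [  25.   16. -170.]
side -170 620 [ -28.  -90. -169.] [  33.   92. -160.]
side -160 617 [ -25.  -92. -160.] [  37.   88. -151.]
side -150 357 [ -17.  -90. -149.] [  37.   82. -140.]
side -140 376 [ -23.  -84. -140.] [  38.   81. -130.]
side -130 234 [ -25.  -84. -130.] [  38.   82. -120.]
side -120 39 [ -29.  -84. -120.] [  34.   81. -112.]
side -110 28 [  -7.  -38. -108.] [  12.   39. -100.]
side -100 62 [  -1.  -38. -100.] [ 12.  40. -91.]
side -90 77 [ -4. -38. -90.] [ 12.  39. -80.]
side -80 65 [ -5. -37. -79.] [ 12.  38. -70.]
side -70 76 [ -6. -36. -70.] [ 11.  38. -60.]
side -60 68 [ -6. -36. -60.] [ 12.  38. -50.]
side -50 56 [ -4. -35. -50.] [ 11.  36. -40.]
side -40 23 [ -3. -26. -39.] [ 11.  36. -34.]
14.05
```

All three cameras agree that the physical fingertips sit about 32.5 mm behind the reported TCP, with the gripper body shifted by the same amount. So the contact at "-62.6" in well 2 was at tip depth -30, which is the top of a stored block. Well 2 is full. I haven't touched the loose block. I'll correct for the offset and go on probing.

```bash
cat > tr.py <<'E'
import sys
from h import *
O=np.array([.6435,-.108,.0895]);RT=Rtray(-1.5);OFF=.0325
def tl(p): # tip target tray mm -> reported TCP
    return O+RT@(np.array(p)/1000-[0,0,OFF])
if __name__=="__main__":
    s=bot.get_state();print("tip in tray",((s["ee_pos"]-O)@RT+[0,0,OFF])*1000,"F tray",s["force"]@RT)
    if len(sys.argv)>3: rel(tl([float(a) for a in sys.argv[1:4]]),Rtool(RT))
E
python3 tr.py -20 -27.7 100; python3 -c "
from h import *
rel([.44,0,.17],Rdown(178.5))"
```

```text
tip in tray [-217.9242  125.1573   69.0719] F tray [0.6627 0.1558 0.283 ]
t 14.05 shift mm [  31.9 -216.  -125.8] rot [ 14.11 -27.77  52.67] dist 252.0 ang 61.2 gap 0.484 F [0.4363 0.1444 0.5765]
t 14.05 shift mm [  17.9  -13.8 -157.8] rot [ 0.   -0.04 53.94] dist 159.4 ang 53.9 gap 0.484 F [0.4363 0.1444 0.5765]
```

Call:
arm_command(
  commands=[
    {"x": 0,"y": 0,"z": -40,"rx": 0,"ry": 0,"rz": 0},
    {"x": 0,"y": 0,"z": -80,"rx": 0,"ry": 0,"rz": 8},
    {"x": 8,"y": -10,"z": -120,"rx": 0,"ry": 0,"rz": 16},
    {"x": 18,"y": -14,"z": -158,"rx": 0,"ry": 0,"rz": 24},
    {"x": 18,"y": -14,"z": -158,"rx": 0,"ry": 0,"rz": 32},
    {"x": 18,"y": -14,"z": -158,"rx": 0,"ry": 0,"rz": 40},
    {"x": 18,"y": -14,"z": -158,"rx": 0,"ry": 0,"rz": 48},
    {"x": 18,"y": -14,"z": -158,"rx": 0,"ry": 0,"rz": 54},
  ],
  gripper=0,
)

```text
time_s: 14.85
ee_pos: [0.4399, -0.0002, 0.1703]
tcp_rot: [[-0.999, 0.033, -0.001], [0.033, 0.999, -0.0], [0.001, -0.0, -1.0]]
force: [-0.4, -0.2, 0.5]
finger_gap: 0.007
```

```bash
python3 tr.py 0 -27.7 60
```

```text
tip in tray [-138.3347  102.402   205.626 ] F tray [-0.0947 -0.1688  0.5763]
t 14.85 shift mm [-193.5 -128.8   56.9] rot [ -0.11 -30.03  -0.36] dist 239.3 ang 30.0 gap 0.007 F [-0.3745 -0.159   0.4517]
```

Call:
arm_command(
  commands=[
    {"x": -38,"y": -26,"z": 5,"rx": 0,"ry": -6,"rz": 0},
    {"x": -76,"y": -52,"z": 15,"rx": 0,"ry": -12,"rz": 0},
    {"x": -114,"y": -78,"z": 26,"rx": 0,"ry": -18,"rz": 0},
    {"x": -152,"y": -104,"z": 40,"rx": 0,"ry": -24,"rz": 0},
    {"x": -188,"y": -128,"z": 54,"rx": 0,"ry": -30,"rz": 0},
    {"x": -193.5,"y": -129,"z": 57,"rx": 0,"ry": -30,"rz": -0.3},
    {"x": -193.5,"y": -129,"z": 57,"rx": 0,"ry": -30,"rz": -0.3},
  ],
)

```text
time_s: 15.55
ee_pos: [0.629, -0.1346, 0.1116]
tcp_rot: [[-0.868, 0.024, 0.496], [0.021, 1.0, -0.011], [-0.496, 0.0, -0.868]]
force: [1.2, -0.1, 0.4]
finger_gap: 0.004
```

```bash
python3 tr.py -0.4 -27.7 -20
```

```text
tip in tray [ -0.8595 -26.9407  58.5316] F tray [ 1.2197 -0.0989 -0.2481]
t 15.55 shift mm [-0.8 -0.9 78.5] rot [ 0.1  -0.25  0.11] dist 78.5 ang 0.3 gap 0.004 F [ 1.1773 -0.1297  0.395 ]
```

Call:
arm_command(
  commands=[
    {"x": -0.8,"y": -1,"z": 35,"rx": 0,"ry": -0.2,"rz": 0},
    {"x": -0.8,"y": -1,"z": 58,"rx": 0,"ry": -0.2,"rz": 0},
    {"x": -0.8,"y": -1,"z": 72,"rx": 0,"ry": -0.2,"rz": 0},
    {"x": -0.8,"y": -1,"z": 80,"rx": 0,"ry": -0.2,"rz": 0},
    {"x": -0.8,"y": -1,"z": 84,"rx": 0,"ry": -0.2,"rz": 0},
    {"x": -0.8,"y": -1,"z": 87,"rx": 0,"ry": -0.2,"rz": 0},
    {"x": -0.8,"y": -1,"z": 89,"rx": 0,"ry": -0.2,"rz": 0},
    {"x": -0.8,"y": -1,"z": 89.7,"rx": 0,"ry": -0.2,"rz": 0},
  ],
)

```text
time_s: 16.35
ee_pos: [0.6756, -0.1367, 0.0364]
tcp_rot: [[-0.864, 0.022, 0.503], [0.018, 1.0, -0.013], [-0.503, -0.002, -0.864]]
force: [-1.0, 0.3, 0.9]
finger_gap: 0.005
```

```bash
python3 tr.py -0.4 -27.7 -20
```

```text
tip in tray [  1.8624 -27.8487 -29.9201] F tray [-0.4551  0.3071  1.2866]
t 16.35 shift mm [ 2.2  0.2 -9.9] rot [0.02 0.21 0.25] dist 10.2 ang 0.3 gap 0.005 F [-1.029   0.3341  0.8866]
```

Call:
arm_command(
  commands=[
    {"x": 1,"y": 0,"z": 1,"rx": 0,"ry": 0,"rz": 0},
    {"x": 1,"y": 0,"z": 2,"rx": 0,"ry": 0,"rz": 0},
    {"x": 1,"y": 0,"z": 2,"rx": 0,"ry": 0,"rz": 0},
  ],
)

```text
time_s: 16.65
ee_pos: [0.6755, -0.1366, 0.0335]
tcp_rot: [[-0.864, 0.022, 0.502], [0.019, 1.0, -0.013], [-0.502, -0.002, -0.865]]
force: [-0.2, 0.3, 0.3]
finger_gap: 0.001
```

```bash
python3 tr.py -0.4 -27.7 -20
```

```text
tip in tray [  0.3371 -27.7989 -32.3003] F tray [-0.0721  0.3387  0.3863]
t 16.65 shift mm [  0.7   0.1 -12.3] rot [0.03 0.16 0.24] dist 12.3 ang 0.3 gap 0.001 F [-0.2466  0.3452  0.2986]
```

Well 3 shows no contact at -32.3 mm, where well 2 stopped the fingers at -30.1. Continuing slowly.

Call:
arm_command(
  commands=[
    {"x": 0.5,"y": 0,"z": 1,"rx": 0,"ry": 0,"rz": 0},
    {"x": 0.5,"y": 0,"z": 2,"rx": 0,"ry": 0,"rz": 0},
    {"x": 0.5,"y": 0,"z": 3,"rx": 0,"ry": 0,"rz": 0},
    {"x": 0.5,"y": 0,"z": 3,"rx": 0,"ry": 0,"rz": 0},
  ],
)

```text
time_s: 17.05
ee_pos: [0.6765, -0.1366, 0.0304]
tcp_rot: [[-0.865, 0.022, 0.502], [0.018, 1.0, -0.012], [-0.502, -0.001, -0.865]]
force: [-0.6, -0.1, 0.5]
finger_gap: 0.005
```

```bash
python3 tr.py -0.4 -27.7 -20
```

```text
tip in tray [ -0.2788 -27.714  -35.5256] F tray [-0.2226 -0.1591  0.7256]
t 17.05 shift mm [  0.1   0.  -15.5] rot [0.04 0.14 0.24] dist 15.5 ang 0.3 gap 0.005 F [-0.5595 -0.1445  0.5171]
```

Call:
arm_command(
  commands=[
    {"x": 0,"y": 0,"z": 3,"rx": 0,"ry": 0,"rz": 0},
    {"x": 0,"y": 0,"z": 7,"rx": 0,"ry": 0,"rz": 0},
    {"x": 0,"y": 0,"z": 11,"rx": 0,"ry": 0,"rz": 0},
    {"x": 0,"y": 0,"z": 15,"rx": 0,"ry": 0,"rz": 0},
    {"x": 0,"y": 0,"z": 19,"rx": 0,"ry": 0,"rz": 0},
    {"x": 0,"y": 0,"z": 22,"rx": 0,"ry": 0,"rz": 0},
    {"x": 0,"y": 0,"z": 24,"rx": 0,"ry": 0,"rz": 0},
    {"x": 0,"y": 0,"z": 25.2,"rx": 0,"ry": 0,"rz": 0},
  ],
)

```text
time_s: 17.85
ee_pos: [0.689, -0.1368, 0.0091]
tcp_rot: [[-0.864, 0.022, 0.502], [0.018, 1.0, -0.012], [-0.502, -0.002, -0.865]]
force: [-16.1, 0.9, 18.3]
finger_gap: 0.005
```

```bash
python3 tr.py -0.4 -27.7 -20
```

```text
tip in tray [ -0.1734 -27.6339 -60.2225] F tray [-4.8079  0.4506 23.9386]
t 17.85 shift mm [  0.1  -0.  -40.2] rot [0.05 0.15 0.26] dist 40.2 ang 0.3 gap 0.005 F [-16.1158   0.8727  18.3274]
```

Well 3's floor was felt at tip -60.2 mm, exactly 30 mm below well 2's stop. So well 3 is the empty one. Withdrawing.

Call:
arm_command(
  commands=[
    {"x": 0,"y": 0,"z": -30,"rx": 0,"ry": 0,"rz": 0},
    {"x": 0,"y": 0,"z": -75,"rx": 0,"ry": 0,"rz": 0},
    {"x": 0,"y": 0,"z": -120,"rx": 0,"ry": 0,"rz": 0},
    {"x": 0,"y": 0,"z": -150,"rx": 0,"ry": 0,"rz": 0},
    {"x": 0,"y": 0,"z": -150,"rx": 0,"ry": 0,"rz": 0},
  ],
)

```text
time_s: 18.35
ee_pos: [0.6148, -0.1362, 0.1434]
tcp_rot: [[-0.861, 0.023, 0.508], [0.017, 1.0, -0.016], [-0.508, -0.006, -0.861]]
force: [1.2, 0.1, -0.1]
finger_gap: 0.003
```

```bash
python3 w.py wH; python3 -c "
from h import *
rel([.4405,.022,.10],Rdown(178.5))"
```

```text
18.35 [ 0.6148 -0.1362  0.1434] 0.0033393496170546796
t 18.4 shift mm [173.7 154.  -55. ] rot [-0.18 30.4   0.25] dist 238.6 ang 30.4 gap 0.003 F [-0.0573 -0.1676 -0.5326]
```

View pics/wH.png

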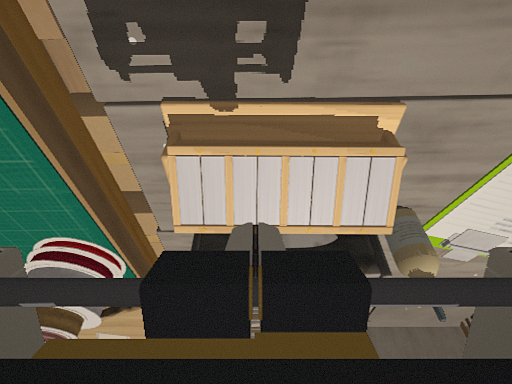

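The flaps are closed again. Now back to the block, opening the jaws on the way.

Call:
arm_command(
  commands=[
    {"x": 35,"y": 31,"z": -12,"rx": 0,"ry": 6,"rz": 0},
    {"x": 70,"y": 62,"z": -24,"rx": 0,"ry": 13,"rz": 0},
    {"x": 104,"y": 93,"z": -36,"rx": 0,"ry": 20,"rz": 0},
    {"x": 139,"y": 123,"z": -45,"rx": 0,"ry": 26,"rz": 0},
    {"x": 168,"y": 150,"z": -53,"rx": 0,"ry": 30.4,"rz": 0},
    {"x": 174,"y": 154,"z": -55,"rx": 0,"ry": 30.4,"rz": 0},
    {"x": 174,"y": 154,"z": -55,"rx": 0,"ry": 30.4,"rz": 0},
  ],
  gripper=93,
)

```text
time_s: 19.1
ee_pos: [0.4385, 0.0239, 0.0969]
tcp_rot: [[-1.0, 0.019, -0.006], [0.019, 1.0, -0.001], [0.006, -0.001, -1.0]]
force: [-0.1, 0.0, -0.7]
finger_gap: 0.559
```

Call:
arm_command(
  commands=[
    {"x": 0,"y": 0,"z": 0,"rx": 0,"ry": 0,"rz": -8},
    {"x": 0,"y": 0,"z": 0,"rx": 0,"ry": 0,"rz": -16},
    {"x": 0,"y": 0,"z": 10,"rx": 0,"ry": 0,"rz": -24},
    {"x": 0,"y": 0,"z": 20,"rx": 0,"ry": 0,"rz": -32},
    {"x": 0,"y": 0,"z": 25,"rx": 0,"ry": 0,"rz": -40},
    {"x": 0,"y": 0,"z": 30,"rx": 0,"ry": 0,"rz": -48},
    {"x": 0,"y": 0,"z": 30,"rx": 0,"ry": 0,"rz": -54},
    {"x": 0,"y": 0,"z": 30,"rx": 0,"ry": 0,"rz": -54},
  ],
)

```text
time_s: 19.9
ee_pos: [0.44, 0.0216, 0.0681]
tcp_rot: [[-0.606, -0.795, -0.003], [-0.795, 0.606, -0.002], [0.003, 0.002, -1.0]]
force: [-0.2, -0.7, 0.0]
finger_gap: 1.0
```

```bash
python3 -c "
from h import *
R=Rdown(232.5);rel(np.array([.4405,.022,-.0185])-R@[.0017,0,0],R)"; python3 w.py wI
```

```text
t 19.9 shift mm [-2.6 -0.3 86.6] rot [ 0.09 -0.18  0.2 ] dist 86.7 ang 0.3 gap 1.0 F [-0.2004 -0.6722  0.0355]
19.9 [0.44   0.0216 0.0681] 1.0004518701047118
```

View pics/wI.png

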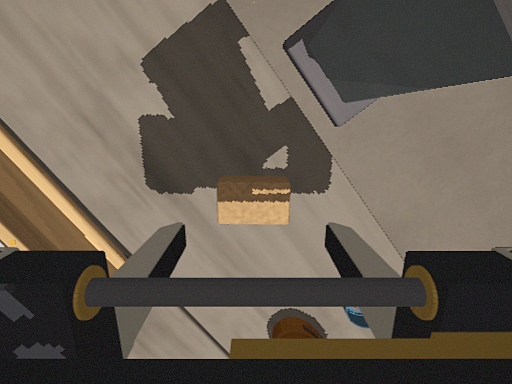

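Call:
arm_command(
  commands=[
    {"x": -2.5,"y": 0,"z": 35,"rx": 0,"ry": 0,"rz": 0},
    {"x": -2.5,"y": 0,"z": 65,"rx": 0,"ry": 0,"rz": 0},
    {"x": -2.5,"y": 0,"z": 80,"rx": 0,"ry": 0,"rz": 0},
    {"x": -2.5,"y": 0,"z": 84,"rx": 0,"ry": 0,"rz": 0},
    {"x": -2.5,"y": 0,"z": 84,"rx": 0,"ry": 0,"rz": 0},
  ],
)

```text
time_s: 20.45
ee_pos: [0.4404, 0.0243, -0.0158]
tcp_rot: [[-0.607, -0.795, -0.005], [-0.795, 0.607, -0.001], [0.004, 0.003, -1.0]]
force: [-0.2, 0.1, 0.3]
finger_gap: 1.002
```

Call:
arm_command(
  commands=[
    {"x": 0,"y": 0,"z": 0,"rx": 0,"ry": 0,"rz": 0},
    {"x": 0,"y": 0,"z": 0,"rx": 0,"ry": 0,"rz": 0},
    {"x": 0,"y": 0,"z": 0,"rx": 0,"ry": 0,"rz": 0},
    {"x": 0,"y": 0,"z": 0,"rx": 0,"ry": 0,"rz": 0},
    {"x": 0,"y": 0,"z": 0,"rx": 0,"ry": 0,"rz": 0},
    {"x": 0,"y": 0,"z": 0,"rx": 0,"ry": 0,"rz": 0},
  ],
  gripper=60,
  newtons=8,
)

```text
time_s: 21.05
ee_pos: [0.4411, 0.0245, -0.0148]
tcp_rot: [[-0.606, -0.796, -0.003], [-0.796, 0.606, -0.002], [0.003, 0.001, -1.0]]
force: [-0.2, 0.3, 5.5]
finger_gap: 0.732
```

```bash
python3 w.py wJ; python3 -c "
from h import *
a=cv2.imread('pics/wJ.png');crop(a,150,130,210,160,3.8,'pics/c10.png')"
```

```text
21.05 [ 0.4411  0.0245 -0.0148] 0.7316984536274216
```

View pics/c10.png

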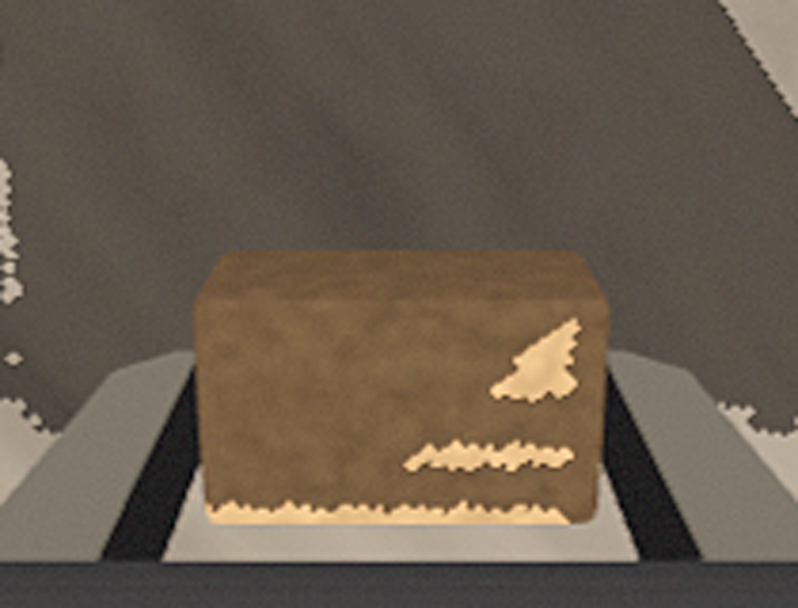

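The gap reads 68.0 mm, so the block is centred along its length. Now open, rise, turn 90° and take it across the 42 mm.

Call:
arm_command(
  commands=[
    {"x": 0,"y": 0,"z": 0,"rx": 0,"ry": 0,"rz": 0},
    {"x": 0,"y": 0,"z": 0,"rx": 0,"ry": 0,"rz": 0},
    {"x": 0,"y": 0,"z": 0,"rx": 0,"ry": 0,"rz": 0},
    {"x": 0,"y": 0,"z": -20,"rx": 0,"ry": 0,"rz": 0},
    {"x": 0,"y": 0,"z": -45,"rx": 0,"ry": 0,"rz": 0},
    {"x": 0,"y": 0,"z": -60,"rx": 0,"ry": 0,"rz": 8},
    {"x": 0,"y": 0,"z": -60,"rx": 0,"ry": 0,"rz": 16},
    {"x": 0,"y": 0,"z": -60,"rx": 0,"ry": 0,"rz": 24},
  ],
  gripper=93,
)

```text
time_s: 21.9
ee_pos: [0.4409, 0.0247, 0.045]
tcp_rot: [[-0.88, -0.476, -0.003], [-0.476, 0.88, -0.002], [0.004, -0.0, -1.0]]
force: [0.1, -0.7, -0.2]
finger_gap: 1.001
```

Call:
arm_command(
  commands=[
    {"x": 0,"y": 0,"z": 0,"rx": 0,"ry": 0,"rz": 8.5},
    {"x": 0,"y": 0,"z": 0,"rx": 0,"ry": 0,"rz": 17},
    {"x": 0,"y": 0,"z": 0,"rx": 0,"ry": 0,"rz": 25.5},
    {"x": 0,"y": 0,"z": 0,"rx": 0,"ry": 0,"rz": 34},
    {"x": 0,"y": 0,"z": 0,"rx": 0,"ry": 0,"rz": 42.5},
    {"x": 0,"y": 0,"z": 0,"rx": 0,"ry": 0,"rz": 51},
    {"x": 0,"y": 0,"z": 0,"rx": 0,"ry": 0,"rz": 59.5},
    {"x": 0,"y": 0,"z": 0,"rx": 0,"ry": 0,"rz": 66},
  ],
)

```text
time_s: 22.7
ee_pos: [0.4403, 0.0248, 0.0442]
tcp_rot: [[-0.792, 0.61, -0.005], [0.61, 0.792, -0.001], [0.003, -0.004, -1.0]]
force: [0.2, 0.8, -0.9]
finger_gap: 0.998
```

```bash
python3 w.py wK; python3 -c "
from h import *
rel([.4395,.0214,-.0115],Rdown(142.6))"
```

```text
22.7 [0.4403 0.0248 0.0442] 0.9982145856975637
t 22.75 shift mm [-1.7 -2.9 55.7] rot [-0.23 -0.17 -0.47] dist 55.8 ang 0.6 gap 0.997 F [ 0.0443 -0.3576  0.0138]
```

View pics/wK.png

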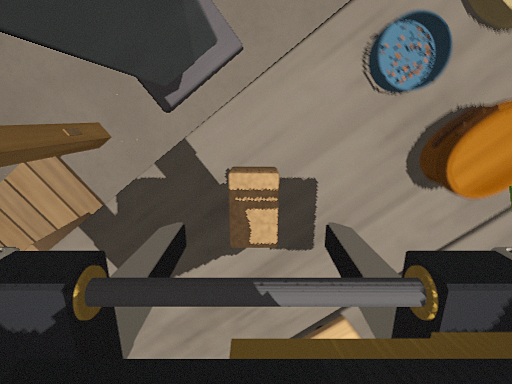

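```bash
python3 - <<'E'
from h import *
A=np.load("wK.npz");T,info=T_wc("wrist",(A["p"],A["R"]))
a=cv2.imread('pics/wK.png');crop(a,215,155,80,105,7,'pics/c11.png')
for uv in((230,173),(278,173),(230,247),(278,247),(254,173),(254,247)):
    r=T[:3,:3]@ray(info,uv)[0];X=T[:3,3]+r*(.03-T[2,3])/r[2];print(uv,A["R"].T@(X-A["p"])*1000)
E
```

```text
(230, 173) [ 32.5645 -20.7705  14.4177]
(278, 173) [32.6003 17.9072 14.2611]
(230, 247) [-33.0817 -22.412   14.2258]
(278, 247) [-32.9915  19.4247  14.0565]
(254, 173) [32.5822 -1.4246 14.3394]
(254, 247) [-33.036   -1.4854  14.1411]
```

View pics/c11.png

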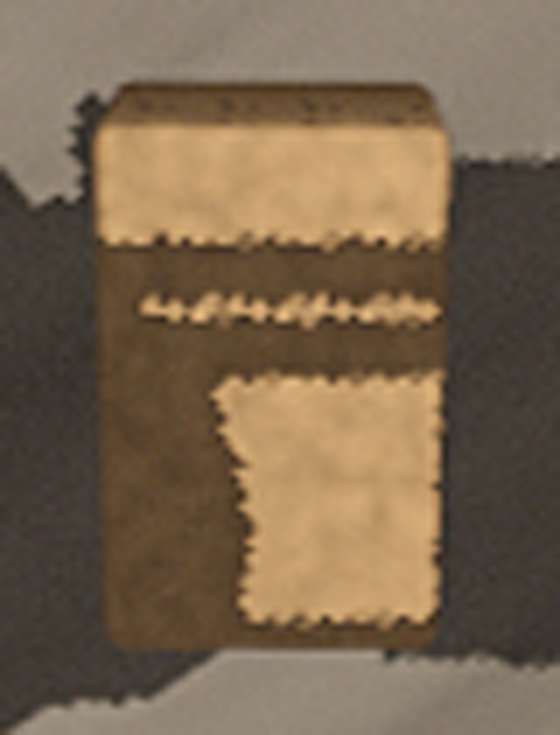

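Call:
arm_command(
  commands=[
    {"x": -1.6,"y": -2.8,"z": 25,"rx": -0.2,"ry": -0.2,"rz": -0.5},
    {"x": -1.6,"y": -2.8,"z": 45,"rx": -0.2,"ry": -0.2,"rz": -0.5},
    {"x": -1.6,"y": -2.8,"z": 55.5,"rx": -0.2,"ry": -0.2,"rz": -0.5},
    {"x": -1.6,"y": -2.8,"z": 55.5,"rx": -0.2,"ry": -0.2,"rz": -0.5},
  ],
)

```text
time_s: 23.15
ee_pos: [0.4385, 0.0217, -0.0123]
tcp_rot: [[-0.802, 0.598, -0.003], [0.598, 0.802, -0.0], [0.002, -0.002, -1.0]]
force: [0.3, -0.1, 1.2]
finger_gap: 0.997
```

Call:
arm_command(
  commands=[
    {"x": 0,"y": 0,"z": 0,"rx": 0,"ry": 0,"rz": 0},
    {"x": 0,"y": 0,"z": 0,"rx": 0,"ry": 0,"rz": 0},
    {"x": 0,"y": 0,"z": 0,"rx": 0,"ry": 0,"rz": 0},
    {"x": 0,"y": 0,"z": 0,"rx": 0,"ry": 0,"rz": 0},
    {"x": 0,"y": 0,"z": 0,"rx": 0,"ry": 0,"rz": 0},
    {"x": 0,"y": 0,"z": 0,"rx": 0,"ry": 0,"rz": 0},
    {"x": 0,"y": 0,"z": 0,"rx": 0,"ry": 0,"rz": 0},
    {"x": 0,"y": 0,"z": 0,"rx": 0,"ry": 0,"rz": 0},
  ],
  gripper=30,
  newtons=15,
)

```text
time_s: 23.95
ee_pos: [0.44, 0.0215, -0.0109]
tcp_rot: [[-0.801, 0.599, 0.001], [0.599, 0.801, -0.001], [-0.001, -0.0, -1.0]]
force: [0.5, 0.4, 1.7]
finger_gap: 0.447
```

```bash
python3 w.py wL; python3 -c "
from h import *
rel([.4395,.0214,-.0115],Rdown(142.6))
p,d=optics.snapshot('side');crop(p,180,170,90,90,7,'pics/sL.png')
a=cv2.imread('pics/wL.png');crop(a,150,130,210,160,3.8,'pics/c12.png')"
```

```text
23.95 [ 0.44    0.0215 -0.0109] 0.44719752152025943
t 24.0 shift mm [ 0.4 -0.3  0.6] rot [-0.01  0.07  0.63] dist 0.8 ang 0.6 gap 0.453 F [-0.1035  0.9243  2.1769]
```

View pics/c12.png

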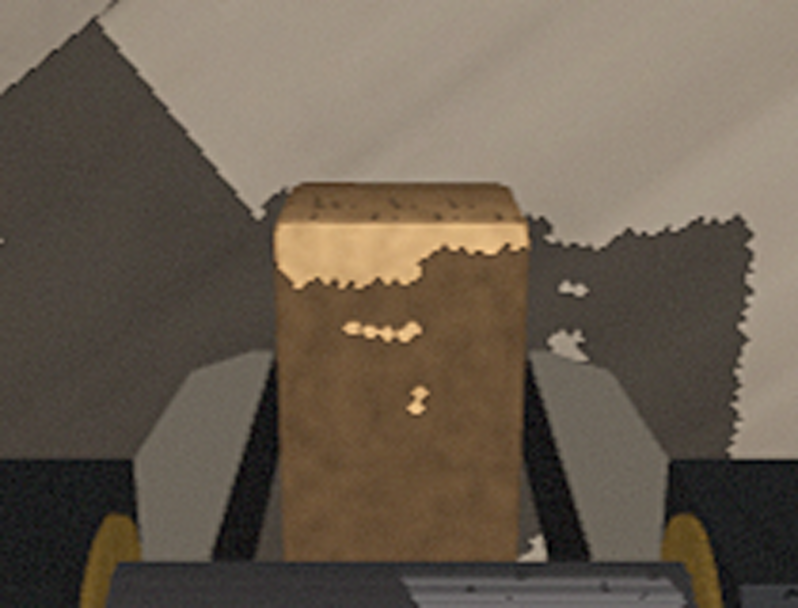

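View pics/sL.png

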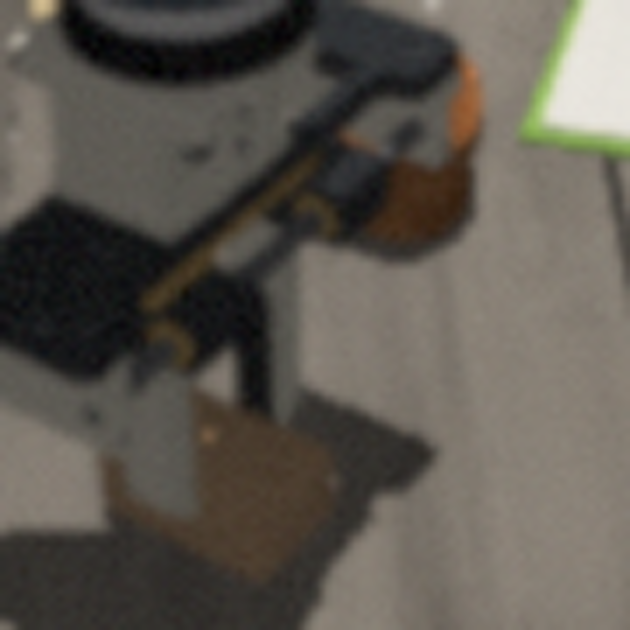

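Call:
arm_command(
  commands=[
    {"x": 0,"y": 0,"z": 0,"rx": 0,"ry": 0,"rz": 0},
    {"x": 0,"y": 0,"z": -8,"rx": 0,"ry": 0,"rz": 0},
    {"x": 0,"y": 0,"z": -25,"rx": 0,"ry": 0,"rz": 0},
    {"x": 0,"y": 0,"z": -50,"rx": 0,"ry": 0,"rz": 0},
    {"x": 0,"y": 0,"z": -80,"rx": 0,"ry": 0,"rz": 0},
    {"x": 0,"y": 0,"z": -110,"rx": 0,"ry": 0,"rz": 0},
    {"x": 0,"y": 0,"z": -140,"rx": 0,"ry": 0,"rz": 0},
    {"x": 0,"y": 0,"z": -150,"rx": 0,"ry": 0,"rz": 0},
  ],
  newtons=25,
)

```text
time_s: 24.85
ee_pos: [0.4415, 0.0212, 0.1421]
tcp_rot: [[-0.801, 0.599, 0.006], [0.599, 0.801, -0.002], [-0.006, 0.002, -1.0]]
force: [-0.0, 0.1, -0.6]
finger_gap: 0.446
```

```bash
python3 w.py wM; python3 -c "
from h import *
for n,uv in(('wL',(255,188.4)),):
    A=np.load(n+'.npz');T,info=T_wc('wrist',(A['p'],A['R']));r=T[:3,:3]@ray(info,uv)[0];X=T[:3,3]+r*(.03-T[2,3])/r[2];print(A['R'].T@(X-A['p'])*1000)
a=cv2.imread('pics/wM.png');crop(a,150,130,210,160,3.8,'pics/c13.png')
p,d=optics.snapshot('side');cv2.imwrite('pics/sM.png',p)
"; python3 tr.py -0.4 -27.7 60
```

```text
24.85 [0.4415 0.0212 0.1421] 0.4460458624040809
[ 34.4339  -0.606  -40.9558]
tip in tray [-153.0737  124.0019  179.4495] F tray [-0.1978  0.3185 -0.4873]
t 24.95 shift mm [-244.2  -13.1   28.1] rot [ -9.24 -28.79 -34.44] dist 246.2 ang 45.8 gap 0.45 F [ 0.0806  0.3165 -0.5209]
```

View pics/c13.png

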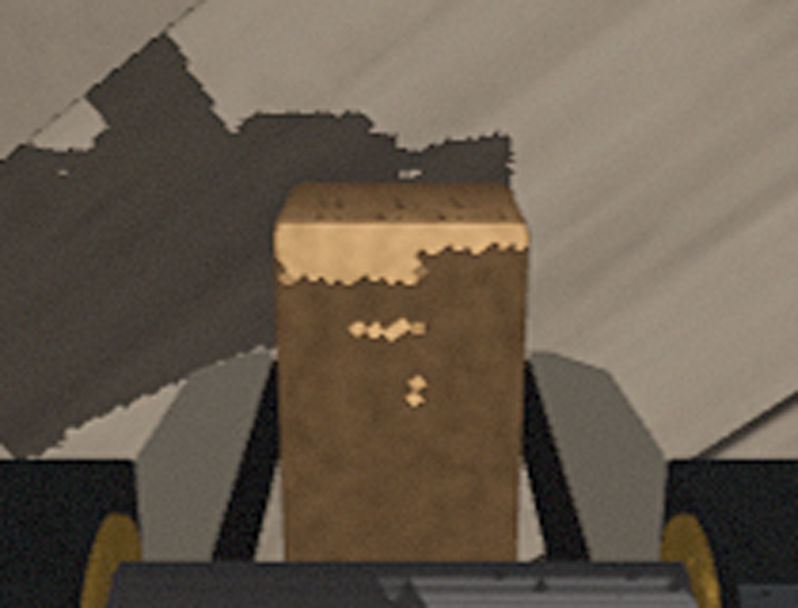

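View pics/sM.png

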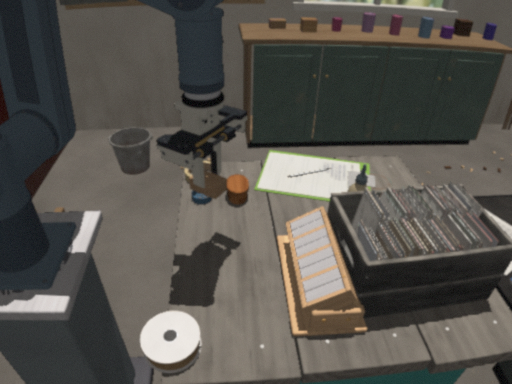

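Call:
arm_command(
  commands=[
    {"x": -20,"y": -1,"z": -8,"rx": -1,"ry": -3,"rz": -4},
    {"x": -60,"y": -3,"z": -12,"rx": -2.4,"ry": -7.4,"rz": -9},
    {"x": -100,"y": -5,"z": -12,"rx": -3.9,"ry": -12,"rz": -14.5},
    {"x": -140,"y": -7.5,"z": -8,"rx": -5.4,"ry": -16.8,"rz": -20},
    {"x": -180,"y": -10,"z": 2,"rx": -6.9,"ry": -21.5,"rz": -26},
    {"x": -215,"y": -12,"z": 12,"rx": -8.3,"ry": -26,"rz": -31},
    {"x": -238,"y": -13,"z": 22,"rx": -9.2,"ry": -28.8,"rz": -34.4},
    {"x": -244,"y": -13,"z": 28,"rx": -9.2,"ry": -28.8,"rz": -34.4},
  ],
)

```text
time_s: 25.75
ee_pos: [0.6259, -0.1362, 0.1074]
tcp_rot: [[-0.869, 0.028, 0.494], [0.025, 1.0, -0.013], [-0.494, 0.001, -0.869]]
force: [-0.8, 0.0, -0.8]
finger_gap: 0.448
```

Call:
arm_command(
  commands=[
    {"x": 0,"y": 0,"z": 0,"rx": 0,"ry": 0,"rz": 0},
    {"x": 0,"y": 0,"z": 0,"rx": 0,"ry": 0,"rz": 0},
  ],
)

```text
time_s: 25.95
ee_pos: [0.6261, -0.1343, 0.1092]
tcp_rot: [[-0.869, 0.028, 0.494], [0.026, 1.0, -0.012], [-0.494, 0.002, -0.87]]
force: [-0.1, 0.3, -0.4]
finger_gap: 0.447
```

```bash
python3 w.py wN;python3 tr.py -0.4 -27.7 37; python3 -c "
from h import *
p,d=optics.snapshot('side');crop(p,250,180,120,110,6,'pics/sN.png')"
```

```text
25.95 [ 0.6261 -0.1343  0.1092] 0.4473653707757136
tip in tray [ -3.7521 -26.5631  58.5184] F tray [-1.1199  0.4831 -0.6641]
t 26.0 shift mm [-3.5 -1.1 21.5] rot [ 0.04 -0.33 -0.1 ] dist 21.8 ang 0.3 gap 0.448 F [-0.625   0.4997 -1.1351]
```

View pics/wN.png

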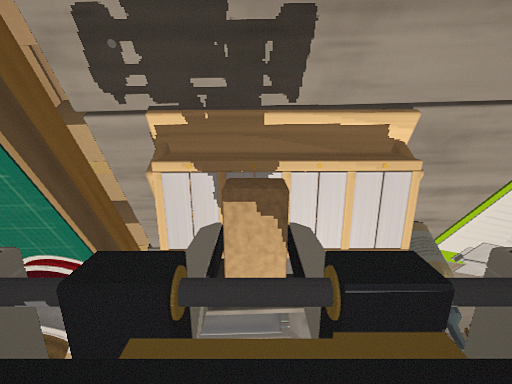

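View pics/sN.png

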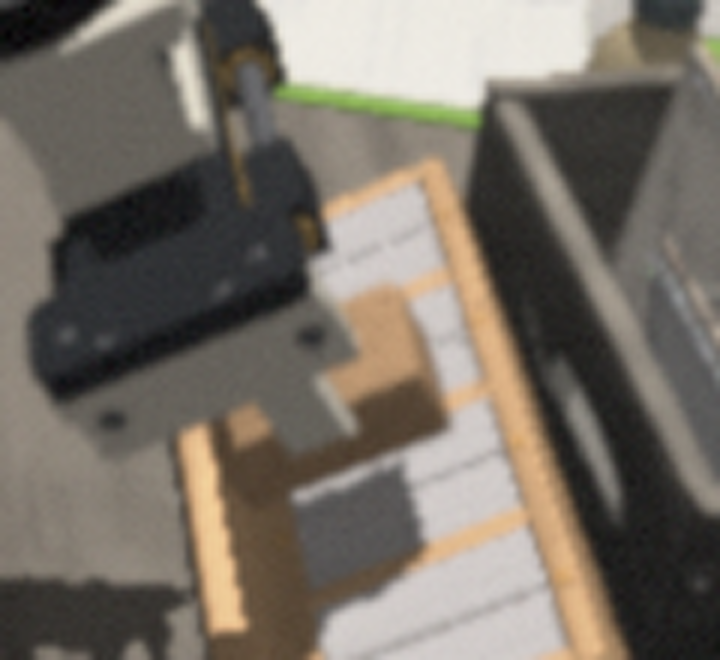

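Call:
arm_command(
  commands=[
    {"x": -3.5,"y": -1.1,"z": 8,"rx": 0,"ry": -0.3,"rz": 0},
    {"x": -3.5,"y": -1.1,"z": 16,"rx": 0,"ry": -0.3,"rz": 0},
    {"x": -3.5,"y": -1.1,"z": 21.5,"rx": 0,"ry": -0.3,"rz": 0},
    {"x": -3.5,"y": -1.1,"z": 21.5,"rx": 0,"ry": -0.3,"rz": 0},
    {"x": -3.5,"y": -1.1,"z": 21.5,"rx": 0,"ry": -0.3,"rz": 0},
  ],
)

```text
time_s: 26.55
ee_pos: [0.6411, -0.1361, 0.0939]
tcp_rot: [[-0.865, 0.027, 0.501], [0.023, 1.0, -0.013], [-0.501, 0.001, -0.865]]
force: [0.1, 0.0, -0.7]
finger_gap: 0.448
```

```bash
python3 w.py wO;python3 tr.py -0.4 -27.7 22
```

```text
26.55 [ 0.6411 -0.1361  0.0939] 0.44841516014422456
tip in tray [  0.953  -28.2904  37.3506] F tray [ 0.5808  0.3434 -0.1839]
t 26.6 shift mm [ 1.4  0.6 15.3] rot [-0.    0.09 -0.04] dist 15.4 ang 0.1 gap 0.447 F [0.6037 0.3277 0.1311]
```

View pics/wO.png

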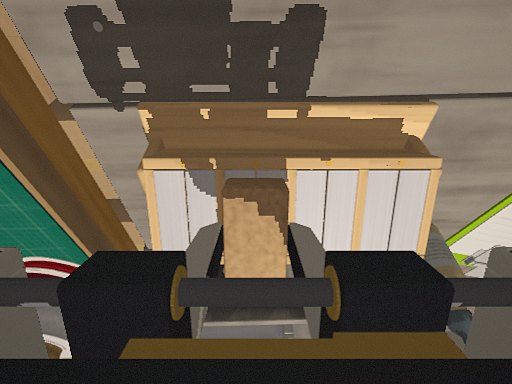

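Call:
arm_command(
  commands=[
    {"x": 1.2,"y": 0.6,"z": 4,"rx": 0,"ry": 0,"rz": 0},
    {"x": 1.2,"y": 0.6,"z": 8,"rx": 0,"ry": 0,"rz": 0},
    {"x": 1.2,"y": 0.6,"z": 12,"rx": 0,"ry": 0,"rz": 0},
    {"x": 1.2,"y": 0.6,"z": 12,"rx": 0,"ry": 0,"rz": 0},
    {"x": 1.2,"y": 0.6,"z": 12,"rx": 0,"ry": 0,"rz": 0},
  ],
)

```text
time_s: 27.1
ee_pos: [0.6461, -0.1359, 0.083]
tcp_rot: [[-0.865, 0.027, 0.501], [0.024, 1.0, -0.013], [-0.501, 0.0, -0.865]]
force: [-0.2, 0.9, -0.4]
finger_gap: 0.454
```

```bash
python3 tr.py -0.4 -27.7 22
```

```text
tip in tray [ -0.3512 -27.7962  25.2158] F tray [-0.3575  0.8822 -0.2547]
t 27.1 shift mm [0.1 0.1 3.2] rot [-0.    0.08 -0.05] dist 3.2 ang 0.1 gap 0.454 F [-0.1591  0.8867 -0.3993]
```

Aligned within 0.1 mm. The block's bottom is about 4 mm above the rim, so I'll insert it slowly.

Call:
arm_command(
  commands=[
    {"x": 0,"y": 0,"z": 2,"rx": 0,"ry": 0,"rz": 0},
    {"x": 0,"y": 0,"z": 4,"rx": 0,"ry": 0,"rz": 0},
    {"x": 0,"y": 0,"z": 6,"rx": 0,"ry": 0,"rz": 0},
    {"x": 0,"y": 0,"z": 8,"rx": 0,"ry": 0,"rz": 0},
    {"x": 0,"y": 0,"z": 9,"rx": 0,"ry": 0,"rz": 0},
  ],
)

```text
time_s: 27.6
ee_pos: [0.6509, -0.1361, 0.0755]
tcp_rot: [[-0.865, 0.027, 0.502], [0.023, 1.0, -0.014], [-0.502, 0.0, -0.865]]
force: [-0.6, 0.6, 1.2]
finger_gap: 0.447
```

```bash
python3 tr.py -0.4 -27.7 22
```

```text
tip in tray [  0.0396 -27.9277  16.3673] F tray [0.0771 0.6166 1.3538]
t 27.6 shift mm [ 0.4  0.2 -5.6] rot [-0.02  0.12 -0.05] dist 5.7 ang 0.1 gap 0.447 F [-0.5938  0.6324  1.211 ]
```

Call:
arm_command(
  commands=[
    {"x": 0.3,"y": 0.2,"z": 3,"rx": 0,"ry": 0,"rz": 0},
    {"x": 0.3,"y": 0.2,"z": 6,"rx": 0,"ry": 0,"rz": 0},
    {"x": 0.3,"y": 0.2,"z": 9,"rx": 0,"ry": 0,"rz": 0},
    {"x": 0.3,"y": 0.2,"z": 11,"rx": 0,"ry": 0,"rz": 0},
    {"x": 0.3,"y": 0.2,"z": 13,"rx": 0,"ry": 0,"rz": 0},
    {"x": 0.3,"y": 0.2,"z": 13,"rx": 0,"ry": 0,"rz": 0},
  ],
)

```text
time_s: 28.2
ee_pos: [0.6569, -0.1359, 0.0637]
tcp_rot: [[-0.865, 0.027, 0.501], [0.024, 1.0, -0.013], [-0.501, 0.001, -0.865]]
force: [0.3, -0.1, -0.1]
finger_gap: 0.445
```

```bash
python3 tr.py -0.4 -27.7 2; python3 w.py wP; python3 -c "
from h import *
p,d=optics.snapshot('side');crop(p,250,180,120,110,6,'pics/sP.png')"
```

```text
tip in tray [ -0.68   -27.569    3.0571] F tray [ 0.2032 -0.0758 -0.1869]
t 28.2 shift mm [-0.3 -0.1  1.1] rot [ 0.    0.08 -0.06] dist 1.1 ang 0.1 gap 0.445 F [ 0.2674 -0.0828 -0.0603]
28.2 [ 0.6569 -0.1359  0.0637] 0.44473578028807087
```

View pics/sP.png

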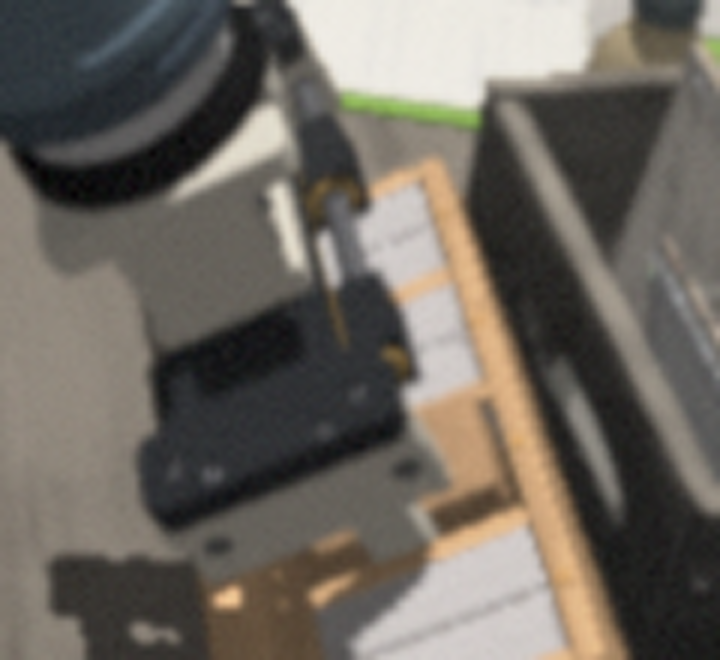

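View pics/wP.png

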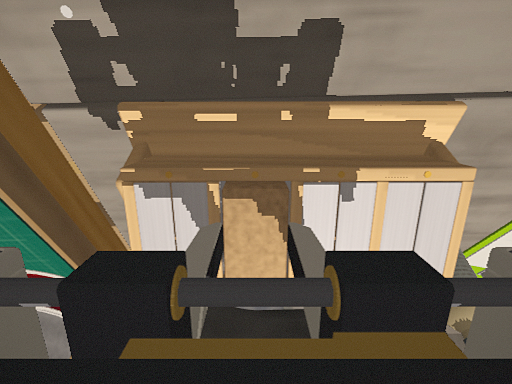

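The block is in the well, about 18 mm down. Release it, rise, close the fingers, then push it down.

Call:
arm_command(
  commands=[
    {"x": 0,"y": 0,"z": 0,"rx": 0,"ry": 0,"rz": 0},
    {"x": 0,"y": 0,"z": 0,"rx": 0,"ry": 0,"rz": 0},
    {"x": 0,"y": 0,"z": 0,"rx": 0,"ry": 0,"rz": 0},
    {"x": 0,"y": 0,"z": 0,"rx": 0,"ry": 0,"rz": 0},
    {"x": 0,"y": 0,"z": -15,"rx": 0,"ry": 0,"rz": 0},
    {"x": 0,"y": 0,"z": -35,"rx": 0,"ry": 0,"rz": 0},
    {"x": 0,"y": 0,"z": -50,"rx": 0,"ry": 0,"rz": 0},
  ],
  gripper=62,
)

```text
time_s: 29.0
ee_pos: [0.6316, -0.1354, 0.1081]
tcp_rot: [[-0.865, 0.027, 0.502], [0.023, 1.0, -0.014], [-0.502, 0.0, -0.865]]
force: [0.8, 0.2, 0.7]
finger_gap: 0.669
```

Call:
arm_command(
  commands=[
    {"x": 0,"y": 0,"z": 0,"rx": 0,"ry": 0,"rz": 0},
    {"x": 0,"y": 0,"z": 0,"rx": 0,"ry": 0,"rz": 0},
    {"x": 0,"y": 0,"z": 0,"rx": 0,"ry": 0,"rz": 0},
    {"x": 0,"y": 0,"z": 0,"rx": 0,"ry": 0,"rz": 0},
    {"x": 0,"y": 0,"z": 0,"rx": 0,"ry": 0,"rz": 0},
    {"x": 0,"y": 0,"z": 0,"rx": 0,"ry": 0,"rz": 0},
    {"x": 0,"y": 0,"z": 0,"rx": 0,"ry": 0,"rz": 0},
  ],
  gripper=0,
)

```text
time_s: 29.7
ee_pos: [0.6318, -0.1353, 0.1071]
tcp_rot: [[-0.865, 0.027, 0.501], [0.024, 1.0, -0.013], [-0.501, 0.0, -0.865]]
force: [1.6, 0.2, 0.3]
finger_gap: 0.117
```

```bash
python3 tr.py -0.4 -27.7 12; python3 w.py wQ; python3 -c "
from h import *
p,d=optics.snapshot('side');crop(p,250,180,120,110,6,'pics/sQ.png')"
```

```text
tip in tray [ -0.6853 -27.5829  53.194 ] F tray [ 1.5713  0.2814 -0.5328]
t 29.7 shift mm [-0.2 -0.1 41.2] rot [-0.    0.08 -0.05] dist 41.2 ang 0.1 gap 0.117 F [1.634  0.2387 0.3243]
29.7 [ 0.6318 -0.1353  0.1071] 0.11676540503287024
```

View pics/sQ.png

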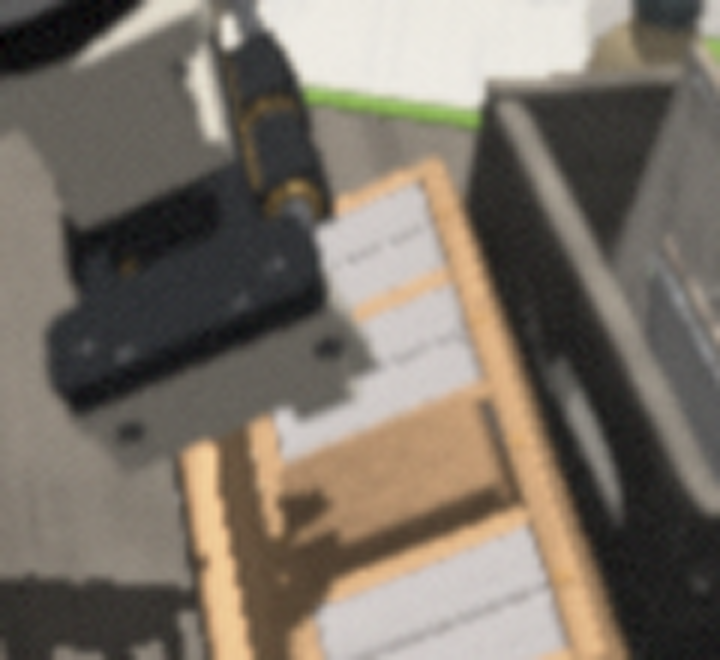

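View pics/wQ.png

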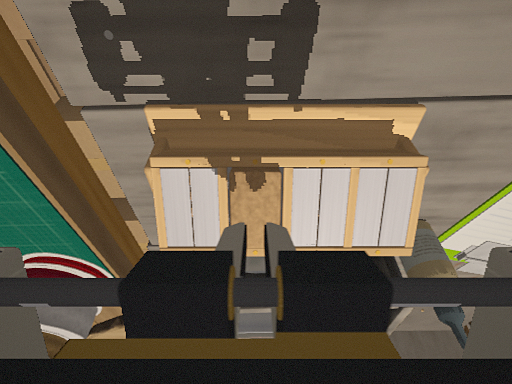

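The block stands square in the mouth of the well. Fingers closed; pushing down at its centre.

Call:
arm_command(
  commands=[
    {"x": 0,"y": 0,"z": 18,"rx": 0,"ry": 0,"rz": 0},
    {"x": 0,"y": 0,"z": 34,"rx": 0,"ry": 0,"rz": 0},
    {"x": 0,"y": 0,"z": 39,"rx": 0,"ry": 0,"rz": 0},
    {"x": 0,"y": 0,"z": 42,"rx": 0,"ry": 0,"rz": 0},
    {"x": 0,"y": 0,"z": 45,"rx": 0,"ry": 0,"rz": 0},
    {"x": 0,"y": 0,"z": 48,"rx": 0,"ry": 0,"rz": 0},
    {"x": 0,"y": 0,"z": 51,"rx": 0,"ry": 0,"rz": 0},
    {"x": 0,"y": 0,"z": 51,"rx": 0,"ry": 0,"rz": 0},
  ],
)

```text
time_s: 30.6
ee_pos: [0.6575, -0.1361, 0.0632]
tcp_rot: [[-0.865, 0.027, 0.501], [0.024, 1.0, -0.013], [-0.502, 0.0, -0.865]]
force: [0.4, 0.8, 0.7]
finger_gap: 0.001
```

```bash
python3 tr.py -0.4 -27.7 -30; python3 w.py wR;python3 -c "
from h import *
p,d=optics.snapshot('side');crop(p,250,180,120,110,6,'pics/sR.png')"
```

```text
tip in tray [ -0.4022 -27.6769   2.3783] F tray [0.6575 0.7925 0.372 ]
t 30.6 shift mm [ 0.1 -0.  32.4] rot [-0.02  0.11 -0.05] dist 32.4 ang 0.1 gap 0.001 F [0.404  0.7822 0.6509]
30.6 [ 0.6575 -0.1361  0.0632] 0.0014314272290285633
```

View pics/wR.png

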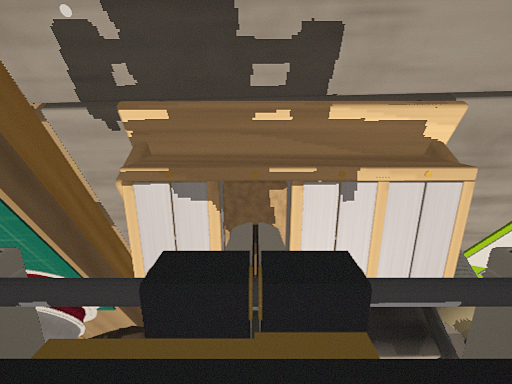

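Call:
arm_command(
  commands=[
    {"x": 0,"y": 0,"z": 4,"rx": 0,"ry": 0,"rz": 0},
    {"x": 0,"y": 0,"z": 8,"rx": 0,"ry": 0,"rz": 0},
    {"x": 0,"y": 0,"z": 12,"rx": 0,"ry": 0,"rz": 0},
    {"x": 0,"y": 0,"z": 16,"rx": 0,"ry": 0,"rz": 0},
    {"x": 0,"y": 0,"z": 20,"rx": 0,"ry": 0,"rz": 0},
    {"x": 0,"y": 0,"z": 24,"rx": 0,"ry": 0,"rz": 0},
    {"x": 0,"y": 0,"z": 27,"rx": 0,"ry": 0,"rz": 0},
    {"x": 0,"y": 0,"z": 27,"rx": 0,"ry": 0,"rz": 0},
  ],
)

```text
time_s: 31.5
ee_pos: [0.6709, -0.1362, 0.0393]
tcp_rot: [[-0.865, 0.027, 0.501], [0.024, 1.0, -0.013], [-0.501, 0.001, -0.865]]
force: [-0.6, 0.5, -0.0]
finger_gap: 0.006
```

```bash
python3 tr.py -0.4 -27.7 -30; python3 w.py wS
```

```text
tip in tray [ -0.7379 -27.5184 -25.0367] F tray [-0.516   0.4869  0.2679]
t 31.5 shift mm [-0.3 -0.2  5. ] rot [ 0.01  0.07 -0.05] dist 5.0 ang 0.1 gap 0.006 F [-0.5679  0.5019 -0.026 ]
31.5 [ 0.6709 -0.1362  0.0393] 0.006219855653614682
```

View pics/wS.png

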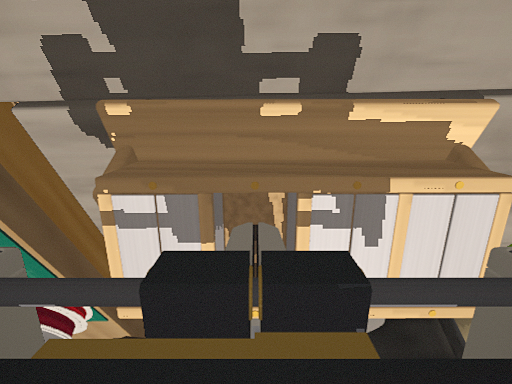

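Call:
arm_command(
  commands=[
    {"x": 0,"y": 0,"z": 2,"rx": 0,"ry": 0,"rz": 0},
    {"x": 0,"y": 0,"z": 4,"rx": 0,"ry": 0,"rz": 0},
    {"x": 0,"y": 0,"z": 5,"rx": 0,"ry": 0,"rz": 0},
    {"x": 0,"y": 0,"z": 6,"rx": 0,"ry": 0,"rz": 0},
    {"x": 0,"y": 0,"z": 6.5,"rx": 0,"ry": 0,"rz": 0},
    {"x": 0,"y": 0,"z": 6.5,"rx": 0,"ry": 0,"rz": 0},
  ],
)

```text
time_s: 32.15
ee_pos: [0.6739, -0.1365, 0.0351]
tcp_rot: [[-0.865, 0.027, 0.502], [0.023, 1.0, -0.014], [-0.502, -0.0, -0.865]]
force: [-8.2, 0.0, 9.5]
finger_gap: 0.008
```

```bash
python3 tr.py -0.4 -27.7 -30; python3 w.py wT; python3 -c "
from h import *
a=cv2.imread('pics/wT.png');crop(a,180,160,150,110,5,'pics/c14.png')"
```

```text
tip in tray [ -0.2287 -27.6867 -30.185 ] F tray [-2.3248 -0.1754 12.3139]
t 32.15 shift mm [ 0.2 -0.  -0.2] rot [-0.02  0.13 -0.02] dist 0.3 ang 0.1 gap 0.008 F [-8.1721  0.0385  9.5017]
32.15 [ 0.6739 -0.1365  0.0351] 0.007999537199966622
```

View pics/c14.png

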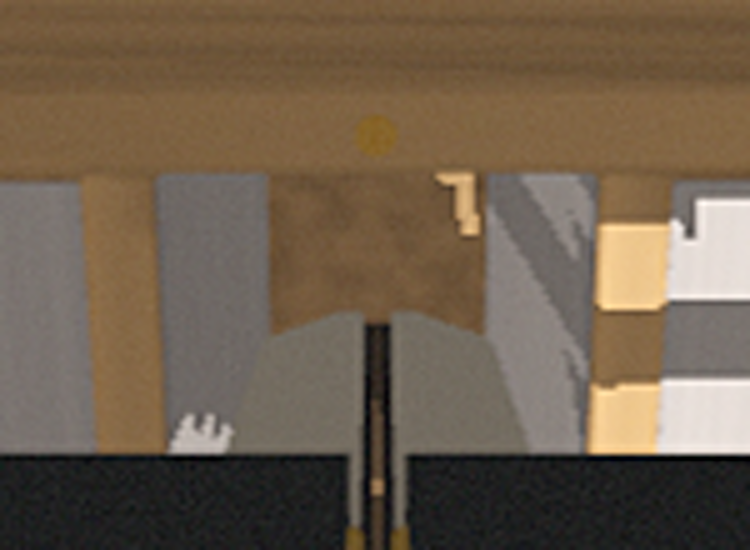

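Firm contact at -30.2 mm, the same reading as on the stored block. Next I'll press both ends to make sure it lies flat.

Call:
arm_command(
  commands=[
    {"x": 0,"y": 0,"z": -4,"rx": 0,"ry": 0,"rz": 0},
    {"x": 18,"y": 0,"z": -4,"rx": 0,"ry": 0,"rz": 0},
    {"x": 18,"y": 0,"z": -2,"rx": 0,"ry": 0,"rz": 0},
    {"x": 18,"y": 0,"z": 0,"rx": 0,"ry": 0,"rz": 0},
    {"x": 18,"y": 0,"z": 0,"rx": 0,"ry": 0,"rz": 0},
  ],
)

```text
time_s: 32.7
ee_pos: [0.6574, -0.1356, 0.0255]
tcp_rot: [[-0.866, 0.026, 0.5], [0.023, 1.0, -0.013], [-0.5, 0.001, -0.866]]
force: [-18.1, -0.2, 15.5]
finger_gap: 0.004
```

```bash
python3 tr.py
```

```text
tip in tray [-19.3528 -27.2713 -30.2323] F tray [-7.9099 -0.6895 22.4718]
```

Call:
arm_command(
  commands=[
    {"x": 0,"y": 0,"z": -4,"rx": 0,"ry": 0,"rz": 0},
    {"x": -36,"y": 0,"z": -4,"rx": 0,"ry": 0,"rz": 0},
    {"x": -36,"y": 0,"z": -2,"rx": 0,"ry": 0,"rz": 0},
    {"x": -36,"y": 0,"z": 0,"rx": 0,"ry": 0,"rz": 0},
    {"x": -36,"y": 0,"z": 0,"rx": 0,"ry": 0,"rz": 0},
  ],
)

```text
time_s: 33.2
ee_pos: [0.6917, -0.1377, 0.0454]
tcp_rot: [[-0.862, 0.027, 0.505], [0.023, 1.0, -0.015], [-0.506, -0.002, -0.863]]
force: [1.2, 0.9, 9.2]
finger_gap: 0.001
```

```bash
python3 tr.py
```

```text
tip in tray [ 20.3547 -28.3907 -30.1384] F tray [5.6255 0.9556 7.3474]
```

Both ends and the middle read -30.1 to -30.2 mm, so the block is flat on the floor. Withdrawing through the centre.

Call:
arm_command(
  commands=[
    {"x": 0,"y": 0,"z": -5,"rx": 0,"ry": 0,"rz": 0},
    {"x": 18,"y": 0,"z": -8,"rx": 0,"ry": 0,"rz": 0},
    {"x": 18,"y": 0,"z": -30,"rx": 0,"ry": 0,"rz": 0},
    {"x": 18,"y": 0,"z": -70,"rx": 0,"ry": 0,"rz": 0},
    {"x": 18,"y": 0,"z": -110,"rx": 0,"ry": 0,"rz": 0},
    {"x": 18,"y": 0,"z": -150,"rx": 0,"ry": 0,"rz": 0},
    {"x": 18,"y": 0,"z": -150,"rx": 0,"ry": 0,"rz": 0},
    {"x": 18,"y": 0,"z": -150,"rx": 0,"ry": 0,"rz": 0},
  ],
)

```text
time_s: 34.0
ee_pos: [0.5983, -0.1343, 0.1641]
tcp_rot: [[-0.865, 0.027, 0.502], [0.024, 1.0, -0.014], [-0.502, 0.0, -0.865]]
force: [-0.8, 0.5, 0.2]
finger_gap: 0.005
```

```bash
python3 tr.py; python3 w.py wU; python3 -c "
from h import *
p,d=optics.snapshot('scene');cv2.imwrite('pics/scU.png',p);crop(p,110,140,290,190,2.7,'pics/scUc.png')
s=bot.get_state();print(s['time_s'],s['dq'],s['force'])
q=(cloud('scene',d)-[.6435,-.108,.0895])@Rtray(-1.5)*1000
for y in(-88,-76,-33,-22,22,33,76,88):
    m=(abs(q[...,0])<28)&(abs(q[...,1]-y)<8)&(abs(q[...,2])<60);print(y,m.sum(),np.median(q[m][:,2]) if m.any() else None)
"
```

```text
tip in tray [ -1.1847 -27.4866 119.3584] F tray [-0.594   0.4712  0.5348]
34.0 [ 0.5983 -0.1343  0.1641] 0.004510012449689004
34.1 [ 0.2586  1.1209 -0.2267 -0.1087 -0.0196  0.2839] [ 0.0441 -0.5067 -1.0214]
-88 143 -0.5570053132866074
-76 148 -1.0419163676534828
-33 139 -1.0284283730378625
-22 142 -1.4096029415149292
22 131 -0.6505559758357919
33 130 -0.6802197781338467
76 124 -0.9331366759128757
88 125 -0.9217534652527544
```

View pics/wU.png

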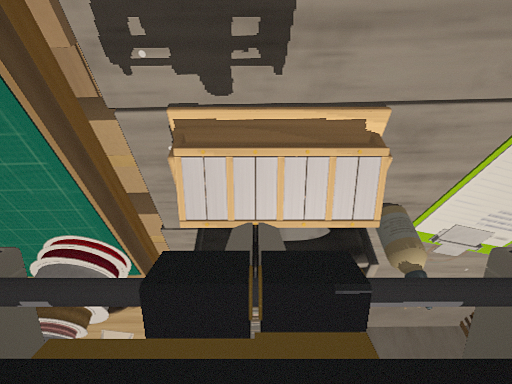

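View pics/scUc.png

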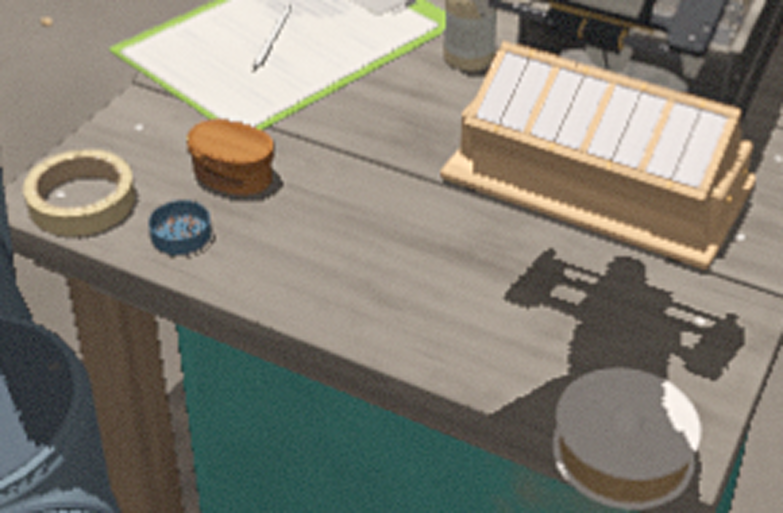

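All the flaps are closed and flush with the rim, the block is gone from the bench, the tin, oval box and tape haven't moved, and the arm is clear.

```bash
python3 -c "
from plant import job
print(job.job_done())"
```

```text
the job is handed in; nothing more can be done
None
```

I put the block into well 3, the empty one, and pressed it flat onto the floor. Well 3's flaps closed over it, and I handed the job in at about 34 s of the 72 s allowed; no verdict came back.

- **Probing:** Well 2 stopped the closed fingers at -30.1 mm, the top of a stored block. In well 3 they reached the floor at -60.2 mm. The loose block had not been touched by then.
- **Placing:** I centred the block in the jaws, gripped it across its 42 mm side and set it about 18 mm into well 3. Then I released it and pushed it down with closed fingers.
- **Last checks:** The block's top reads -30.1 to -30.2 mm at the middle and both ends. In the last pictures all the flaps are flush with the rim (within about 1.5 mm by depth). The tin, oval box and both rolls look where they were, and the arm touches nothing.

**What disagreed:**
- **TCP offset:** The physical fingertips sit about 32.5 mm behind the reported TCP, as all three cameras and the contact depths agree. Because of this I first took well 2 for the empty one. I also closed the fingers once above the block without touching it. Both were found and corrected, and the depths above include the offset.
- **Camera heights:** Triangulated corners put the block's top at about 25 mm, while the depth images gave 29–30 mm. I used 30 mm.

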